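# Rinse the cups and the stirring paddle beside the outdoor shower

### The job

Stand every yellow cup, mouth down, in a well of the steel cup rinser, and slip the handle of the wooden stirring paddle through the rinser's eyelet so that the blade lies on its rest. With all of it in place, rinse it: lean the joystick valve well over to its blue (cold) side and hold it there for three seconds, never leaning it to the red (hot) side, which crazes acrylic. Then let the stick spring back, put every cup away mouth down in a pocket of the mint green tray, leave the paddle drying where it is, and leave the other things standing where they are.

Things in the scene. Friction and masses are not known exactly. Their poses are not given: they have to be found in the camera images.
- cup1: Yellow acrylic tumbler that stands mouth down throughout: 80 mm high, 64 mm across at the rim (below), tapering to 54 mm at its closed base (on top, 57 mm across at 55 mm up). 80 g. Origin: centre of the rim, at the underside; z points up to the closed base. Two or three of the cups are present (None = absent); they start on the bench.
- cup2: Yellow acrylic tumbler that stands mouth down throughout: 80 mm high, 64 mm across at the rim (below), tapering to 54 mm at its closed base (on top, 57 mm across at 55 mm up). 80 g. Origin: centre of the rim, at the underside; z points up to the closed base. Two or three of the cups are present (None = absent); they start on the bench.
- cup3: Yellow acrylic tumbler that stands mouth down throughout: 80 mm high, 64 mm across at the rim (below), tapering to 54 mm at its closed base (on top, 57 mm across at 55 mm up). 80 g. Origin: centre of the rim, at the underside; z points up to the closed base. Two or three of the cups are present (None = absent); they start on the bench.
- paddle: Pale wooden stirring paddle, 270 mm long, 60 g, lying flat on the bench at the start. Origin on the axis of its round handle, where to grip it, about 25 mm on the handle's side of its centre of mass; x points along it to the blade, z up. Handle 12 mm across from x = -140 to +55 mm; flat blade 80 mm long, 46 mm wide, 12 mm thick from x = +50 to +130 mm.
- handle_end (a point): Centre of the free round end of the paddle's handle (140 mm from the paddle's origin).
- blade_mid (a point): Middle of the paddle's blade (90 mm from the paddle's origin), mid-thickness.
- rinser: Fixed steel cup rinser: deck 96 (x) by 300 (y) by 38 mm high with three round wells 76 mm across, 12 mm deep, centred on x = 0, y = -95, 0, +95 mm, floors 26 mm above the bench (a seated cup's origin is there). Beyond its +x side, 105 mm from the row, a bracket for the paddle: a post with an eyelet, a post with a rest. Origin: centre of the deck's underside; +x to the bracket, y along the row.
- eyelet (a point): Centre of the paddle eyelet, a steel ring with a 22 mm hole, 34 mm outside, 12 mm thick, 95 mm above the bench. The hole's axis is the y axis (axes as the rinser's). The handle goes in from the rest's side, moving in +y, until its end stands about 45 mm (10 to 75) past this point and the blade lies on the rest, 200 mm away in -y.
- rest (a point): Middle of the top of the paddle rest, a flat steel shelf 16 mm wide (y) with low lips 10 mm high at its two ends, 64 mm apart inside (x); its top is 84 mm above the bench, level with the bottom of the eyelet's hole. Axes as the rinser's.
- tier: Fixed mint green tray, the trolley's top tier: 150 (x) by 420 (y) mm, walls 46 mm, corner stubs 56 mm high. Three square cup pockets 76 mm wide, 12 mm deep, centred on x = 0, y = -51, +44, +139 mm, floors 4 mm above the bench (a seated cup's origin is there); the canister stands in the bay at its -y end. Origin: centre of its underside; x away from the robot, y along the row.
- valve: Steel joystick valve fixed on the bench, 68 mm across at its foot, 56 mm high, with an upright spring-centred stick. Origin: centre of its underside. Blue (cold) mark on its +y side, red (hot) mark on its -y side; z up.
- stick_lr (a joint): Lean of the stick sideways, rad, 0 upright; positive = towards the blue mark (valve's +y), negative = towards the red mark; -0.45 to 0.45. It turns about a point 55 mm above the bench; spring 1.2 N m/rad (about 6 N at the ball for a full lean), and it returns to 0 when let go. Well over means more than 0.25.
- stick_fb (a joint): Lean of the stick towards the valve's +x (positive) or -x, rad, 0 upright, -0.45 to 0.45, same spring and pivot.
- knob (a point): Centre of the black ball, 30 mm across, at the top of the stick; 75 mm from the pivot, 130 mm above the bench when upright.
- canister: Lidded steel canister, 88 mm across, 110 mm high, standing in the tray's open bay; leave it. Origin at the underside.
- scoop: Grey clamshell ice scoop, about 200 mm long, lying on the bench; leave it.
- soap_dish: White soap dish with a pink bar, 85 by 115 by 36 mm, behind the valve; leave it.
- shampoo: Blue bottle, 64 mm across, 190 mm high; leave it.
- sunscreen: Orange bottle, 52 mm across, 150 mm high; leave it.
- brush: Wooden scrubbing brush, 150 by 50 by 40 mm; leave it.
- herb_pot: Terracotta pot of herbs, 108 mm across, 145 mm high; leave it.
Not all that is in view belongs to the job. Leave any black or turquoise look-alike of the cup3 alone. What is shaped like the cup1 but purple is not meant.

How it is judged:
On the way, in this order (a step that is already met when the one before it is completed fails the run):
1. every cup stands mouth down in a well of the rinser and the paddle lies with its handle through the eyelet and its blade on the rest (x of cup1 in the frame of rinser between -0.012 and 0.012 m and y of cup1 in the frame of rinser between -0.11 and 0.11 m and z of cup1 in the frame of rinser between 0.021 and 0.032 m and angle between each of cup1, cup2, cup3's own z axis and vertical below 0.07 rad and x of cup2 in the frame of rinser between -0.012 and 0.012 m and y of cup2 in the frame of rinser between -0.11 and 0.11 m and z of cup2 in the frame of rinser between 0.021 and 0.032 m and x of cup3 in the frame of rinser between -0.012 and 0.012 m and y of cup3 in the frame of rinser between -0.11 and 0.11 m and z of cup3 in the frame of rinser between 0.021 and 0.032 m and y of handle_end in the frame of eyelet between 0.01 and 0.075 m and x of handle_end in the frame of eyelet between -0.015 and 0.015 m and z of handle_end in the frame of eyelet between -0.015 and 0.015 m and x of blade_mid in the frame of rest between -0.02 and 0.02 m and z of blade_mid in the frame of rest between 0 and 0.012 m), for 0.3 s.
2. with cups and paddle in place, the stick is leaned over to the blue side (more than 0.25 rad, and less than 0.2 rad to the front or back) and held for 2.5 s (all of step 1 and value of joint stick_lr above 0.25 rad and value of joint stick_fb between -0.2 and 0.2 rad), for 2.5 s.
At the end, for the whole second after the job is handed in: every cup is mouth down, level, on the floor of a mint tray pocket (12 mm off the row's line at most, 6 mm up at most); the paddle's handle end is 10 to 75 mm past the eyelet and its blade on the rest; the stick is upright (0.08 rad); all at rest (x of cup1 in the frame of tier between -0.012 and 0.012 m and y of cup1 in the frame of tier between -0.066 and 0.154 m and z of cup1 in the frame of tier between 0 and 0.01 m and angle between each of cup1, cup2, cup3's own z axis and vertical below 0.07 rad and linear speed of each of cup1, cup2, cup3, paddle below 0.02 m/s and x of cup2 in the frame of tier between -0.012 and 0.012 m and y of cup2 in the frame of tier between -0.066 and 0.154 m and z of cup2 in the frame of tier between 0 and 0.01 m and x of cup3 in the frame of tier between -0.012 and 0.012 m and y of cup3 in the frame of tier between -0.066 and 0.154 m and z of cup3 in the frame of tier between 0 and 0.01 m and y of handle_end in the frame of eyelet between 0.01 and 0.075 m and x of handle_end in the frame of eyelet between -0.015 and 0.015 m and z of handle_end in the frame of eyelet between -0.015 and 0.015 m and x of blade_mid in the frame of rest between -0.02 and 0.02 m and z of blade_mid in the frame of rest between 0 and 0.012 m and value of joint stick_lr between -0.08 and 0.08 rad and value of joint stick_fb between -0.08 and 0.08 rad); the robot touches nothing.
It fails at once if the stick is leaned to the red (hot) side by more than 0.15 rad (value of joint stick_lr below -0.15 rad).
It fails at once if one of the other things is moved more than 30 mm (distance of any of canister, scoop, soap_dish, shampoo, sunscreen, brush, herb_pot from where it was at the start of the episode above 0.03 m).
Of cup1, cup2, cup3 only 2 to 3 are there at a start; the rules pass over those that are not, and their reading is None.
At some moment in a run one of cup1, cup2, cup3 may be knocked a few centimetres aside while the robot is not near it.
It also fails if it takes over 210 s, if anything falls off the work surface, if the arm or the gripper's body presses on something with over 40 N, if the wrist force passes 120 N, or if a joint passes its speed limit or range.

### The arm

A 6-joint arm with a two-finger parallel gripper is mounted at the origin on the work surface. World frame = base frame: x ahead of the robot, y to its left, z up, the work surface at z = 0. Lengths are in m, angles in rad, forces in N, time in s.
With the tool pointing down it reaches from about 0.325 to 0.85 m from the base axis. Payload 15.5 kg.
Tool frame: the origin (TCP) lies on the centre line of the jaws, within the pads' length; the fingertips stand 11 mm ahead of it and the grasp point (between the pads) lies 8 mm behind it; z points along the fingers, y is the line along which they close (so a half turn about z gives the same grasp; the last joint's range is limited). The gripper opens to 91 mm and grips with 3 to 60 N. Pads are 32 mm wide; open, the fingers measure 118 mm over their backs; the gripper's body (76 mm by 178 mm) begins 60 mm behind the grasp point.
Start: joints at [1.052, 0.494, 1.345, -0, 1.302, -0.096], TCP at [0.257, 0.57, 0.225] pointing down, gripper open.
Joint ranges: [-2.91, 2.91], [-0.82, 2.16], [0.22, 2.67], [-1.22, 4.37], [0.12, 2.79], [-3.08, 3.08]. Speed limits (rad/s): [1.89, 1.89, 2.57, 3.01, 3.01, 3.01].

### API

Orientations are given as a rotation vector (axis times angle).
In Python, from bench import arm gives the robot as it stands.
- The arm moves only by the tool carry_out, never from a script. Its argument "commands" is a list that holds one entry, the list of rows, each a list of 4 numbers: the shift along the tool's x, y, z in m, then the turn about the tool's z in rad. A call has 1 to 12 rows; each row is the pose to reach, as a shift and turn from the pose commanded when the call began, along the tool's axes at that moment; what a row does not reach only later rows make up. A row lasts 1/8 s, in which the tool goes at most 62.5 mm and 10.7 degrees, less where a joint would pass 70% of its speed; a pose out of reach is approached as far as the arm can. A call with a gripper value outside its range is refused whole. "grip" is the opening, from -1 (shut) to 1 (fully open), set as the call begins (left out, the last holds). The fingers move at their own pace and stop on an object; "grip_force" is the grip in N (left out, the last holds). Time passes only in rows, so rows that repeat a pose let the fingers close. It gives the time, the measured TCP pose, the force, the opening and the grip force at its end, in the units of the state.
- arm.observe(): the state, without advancing time (a new reading comes with each control period).
- arm.camera(name): name is "side" or "top" or "wrist"; returns the picture (480x640x3 uint8, red, green, blue); there is no depth.
- arm.calibration(name): a dict with "vfov" (degrees; the focal length in pixels is half the picture's height over the tangent of half this angle, whatever the lens; pixels are square), "cx", "cy" (the principal point, pixels), "rvec" (rotation vector, rad) and "tvec" (3), from world to camera coordinates, as OpenCV has them; the wrist camera has in their place "hand_eye" (4x4, takes a point from camera to tool coordinates, whose origin is the TCP and whose axes are the flange's). Camera axes: x right, y down, z forward; pixel columns grow to the right and rows downward; lengths in m; the calibration is good to about 2 mm. A picture is of the moment at which its call begins: read the wrist's pose just before it. calibration takes no time and is no camera call.
- arm.hand_in(): hands the job in; it is judged then, once.
The state is a dict: "time_s": time; "joints": joint angles; "qvel": joint speeds; "tau": joint torques, N m; "position": TCP position; "orientation": TCP orientation; "ft_force": force on the tool from outside, world axes, zero at the start; "torque": the same for the moment, N m; "gripper_width": opening from 0.0 (shut) to 1.0 (fully open); "gripper_force": force on a finger pad.
Only numpy, scipy, OpenCV 4.12 (cv2) and the standard library are available. Lean on these libraries where they do the work, as an engineer would, in place of code of your own. Each camera call takes 0.05 s, during which the arm holds its last target. There are 200 camera calls.

## Working session

There is one attempt and no reset: what is moved stays moved. The work goes in short steps, Python scripts to look and compute and a tool call to move; the robot and the scene stay as the last step left them, time stands still between calls to the robot, and variables do not carry over. Pictures are saved under pics/ and viewed, at most 14 in all, crops included, and the job is handed in when it is done.

Besides the shell and the picture viewer there is one more tool, called after ">>>" as a command line: name --argument value ..., lists and objects as JSON in quotes. carry_out: Moves the arm, as the interface text tells. Its arguments: {"type":"object","properties":{"commands":{"type":"array","items":{"type":"array","items":{"type":"array","items":{"type":"number"}}}},"grip":{"type":"number"},"grip_force":{"type":"number"}},"required":["commands"]}

```bash
ls; mkdir -p pics; python3 - <<'E'
from bench import arm
import cv2
print(arm.observe())
for n in ("side","top","wrist"):
    c=arm.calibration(n);print(n,c)
    cv2.imwrite(f"pics/{n}0.png",arm.camera(n)[:,:,::-1])
E
```

```text
pics
{'time_s': 0.0, 'joints': array([ 1.05149653e+00,  4.94164856e-01,  1.34613007e+00,  9.16862776e-06,
        1.30247425e+00, -9.54896773e-02]), 'qvel': array([ 0.00026772,  0.00072885,  0.00034116,  0.00025695,  0.00132362,
       -0.00103024]), 'tau': array([-4.00644625e-03, -8.78804612e+01, -3.81849790e+01,  7.05281203e-02,
        5.33602049e-02, -7.83220503e-05]), 'position': array([0.25683305, 0.56939896, 0.22435   ]), 'orientation': array([-6.60675333e-01, -3.07096400e+00,  1.75705138e-03]), 'ft_force': array([-0.36165079,  1.03985943, -0.03809541]), 'torque': array([-0.00516261, -0.04006297,  0.07369048]), 'gripper_force': 0.0, 'gripper_width': 0.9983807445614554}
side {'vfov': 56.93630782507479, 'cx': 323.4237946788988, 'cy': 240.3943635878558, 'rvec': array([ 2.12349843, -0.48450823,  0.25081657]), 'tvec': array([-0.49362542,  0.22608668,  1.11697516])}
top {'vfov': 42.041508024738306, 'cx': 319.00181484589126, 'cy': 249.44294673450077, 'rvec': array([ 2.11150862, -2.15969737,  0.17687248]), 'tvec': array([-0.00311038,  0.52549622,  2.07463754])}
wrist {'vfov': 66.4267123650121, 'cx': 317.21233313886495, 'cy': 239.52729212255997, 'hand_eye': array([[-3.36338074e-04, -9.60862368e-01, -2.77025987e-01,
         7.81267952e-02],
       [ 9.99999916e-01, -3.87787502e-04,  1.30934906e-04,
         7.57466316e-04],
       [-2.33237639e-04, -2.77025919e-01,  9.60862418e-01,
        -1.58809794e-01],
       [ 0.00000000e+00,  0.00000000e+00,  0.00000000e+00,
         1.00000000e+00]])}
```

View pics/top0.png

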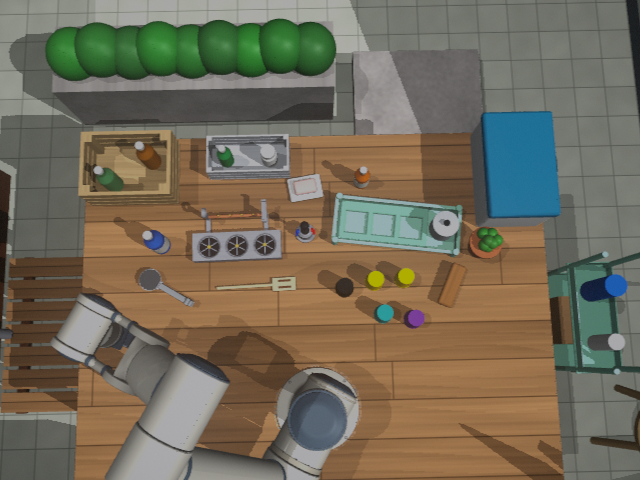

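View pics/side0.png

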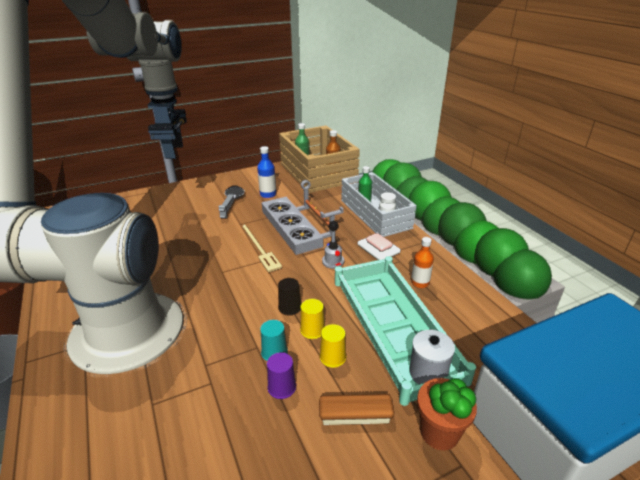

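The top view shows yellow cups at (376,280) and (406,277). Look-alikes are black (345,287), turquoise (384,313) and purple (415,318), so there are two target cups. The paddle runs from (217,288) to its blade at (285,284). The rinser is at (237,245), the valve at (305,233) and the tray at (397,224). In the side view the yellow cups are at (312,318) and (333,345).

```bash
cat > h.py <<'E'
import numpy as np, cv2
from scipy.spatial.transform import Rotation as R
from bench import arm
def cam(n,st=None):
    c=arm.calibration(n); f=240/np.tan(np.radians(c["vfov"]/2))
    K=np.array([[f,0,c["cx"]],[0,f,c["cy"]],[0,0,1]])
    if n=="wrist":
        st=st or arm.observe(); T=np.eye(4); T[:3,:3]=R.from_rotvec(st["orientation"]).as_matrix(); T[:3,3]=st["position"]
        W=np.linalg.inv(T@c["hand_eye"]); return K,W[:3,:3],W[:3,3]
    return K,R.from_rotvec(c["rvec"]).as_matrix(),np.array(c["tvec"])
def ray(C,uv):
    K,A,t=C; uv=np.atleast_2d(uv).astype(float)
    d=(A.T@np.linalg.inv(K)@np.c_[uv,np.ones(len(uv))].T).T
    return -A.T@t,d/np.linalg.norm(d,axis=1)[:,None]
def plane(C,uv,z):
    o,d=ray(C,uv); return o+d*((z-o[2])/d[:,2])[:,None]
def proj(C,p):
    K,A,t=C; q=(K@(A@np.atleast_2d(p).T+t[:,None])).T; return q[:,:2]/q[:,2:]
def tri(C1,a,C2,b):
    o,d=ray(C1,a);p,e=ray(C2,b);d=d[0];e=e[0]
    s=np.linalg.lstsq(np.c_[d,-e],p-o,rcond=None)[0]; x,y=o+s[0]*d,p+s[1]*e
    return (x+y)/2,np.linalg.norm(x-y)
def snap(n,name):
    st=arm.observe(); I=arm.camera(n)[:,:,::-1].copy(); cv2.imwrite(f"pics/{name}.png",I); return I,cam(n,st)
def blobs(I,lo,hi,amin=30):
    m=cv2.inRange(cv2.cvtColor(I,cv2.COLOR_BGR2HSV),lo,hi)
    n,l,s,c=cv2.connectedComponentsWithStats(m)
    return [(s[i],c[i],l==i) for i in range(1,n) if s[i][4]>=amin]
E
python3 - <<'E'
from h import *
for n in("top","side"):
    I=cv2.imread(f"pics/{n}0.png");C=cam(n)
    for s,c,m in blobs(I,(22,120,60),(34,255,255),60):
        print(n,s,c.round(1),plane(C,[c],.05).round(3))
T,S=cam("top"),cam("side")
I=cv2.imread("pics/top0.png");J=cv2.imread("pics/side0.png")
a=cv2.resize(I[190:330,130:330],(800,560),interpolation=2);cv2.imwrite("pics/c1.png",a)
b=cv2.resize(J[165:285,210:360],(750,600),interpolation=2);cv2.imwrite("pics/c2.png",b)
for uv in [(207,219),(264,205),(238,245),(305,232),(397,224),(257,287),(217,288)]:
    print(uv,plane(T,[uv],0.04).round(3))
E
```

```text
top [395 268  20  20 312] [404.4 277.5] [[ 0.422 -0.299  0.05 ]]
top [365 271  20  20 301] [374.7 280.1] [[ 0.416 -0.199  0.05 ]]
side [ 300  298   46   70 1843] [322.8 332.7] [[ 0.418 -0.266  0.05 ]]
(207, 219) [[0.64  0.366 0.04 ]]
(264, 205) [[0.685 0.171 0.04 ]]
(238, 245) [[0.547 0.26  0.04 ]]
(305, 232) [[0.587 0.031 0.04 ]]
(397, 224) [[ 0.608 -0.284  0.04 ]]
(257, 287) [[0.403 0.196 0.04 ]]
(217, 288) [[0.402 0.331 0.04 ]]
```

View pics/c1.png

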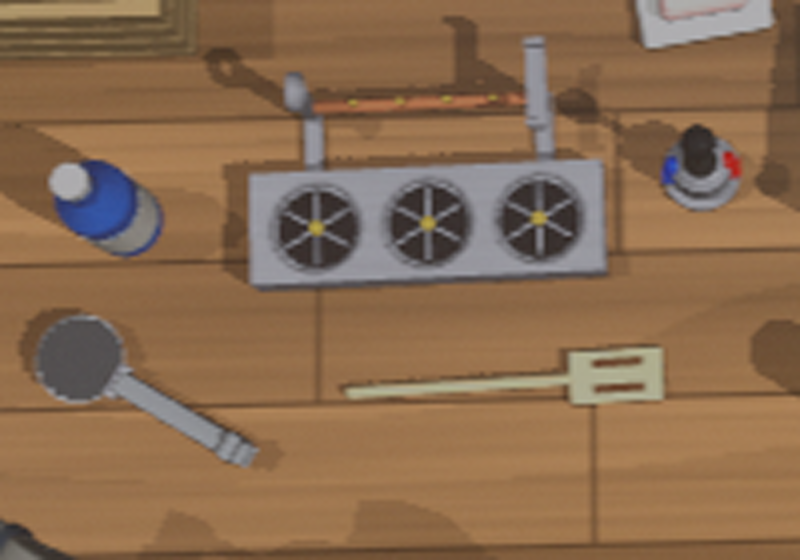

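View pics/c2.png

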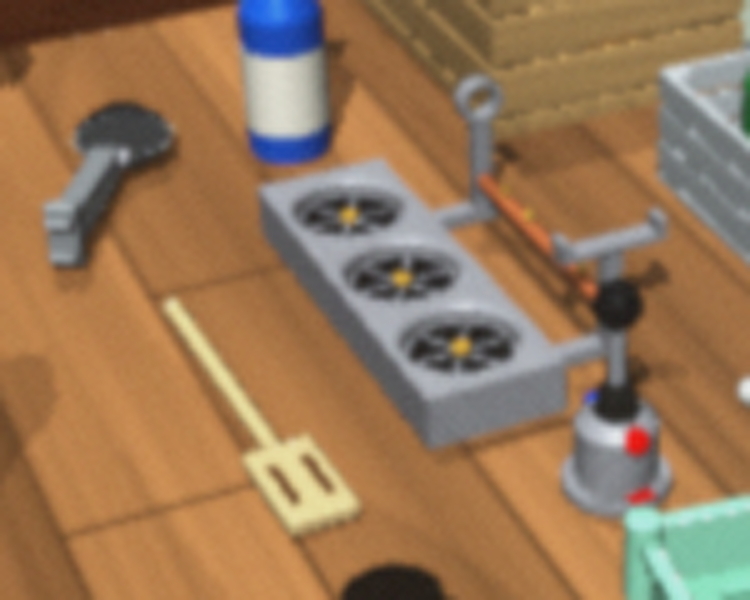

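The crop shows three empty rinser wells at crop (316,228), (428,223) and (539,218). The eyelet is at (295,92), the rest at (537,80), and a copper pipe runs low between the posts. The valve has blue on the left (+y) and red on the right. The paddle's handle end (+y) is at (345,390) and its blade at (615,375), already pointing the right way. Next I'll measure with the wrist camera.

```bash
cat >> h.py <<'E'
def yaw_y():  # world angle of tool y
    m=R.from_rotvec(arm.observe()["orientation"]).as_matrix(); return np.arctan2(m[1,1],m[0,1])
def go(p,yaw=None):
    s=arm.observe(); m=R.from_rotvec(s["orientation"]).as_matrix()
    d=m.T@(np.array(p)-s["position"]); w=0 if yaw is None else -(yaw-yaw_y())
    w=(w+np.pi/2)%np.pi-np.pi/2
    return d.round(4),round(w,4),"n",int(np.ceil(max(np.linalg.norm(d)/.0625,abs(w)/.186)))
E
python3 -c "
from h import *
print(yaw_y(),go([.5,.22,.34],0))"
```

```text
1.1470278807732757 (array([-0.3653, -0.2187, -0.1154]), np.float64(1.147), 'n', 8)
```

>>> carry_out --commands '[[[-0.365,-0.219,-0.115,1.147],[-0.365,-0.219,-0.115,1.147],[-0.365,-0.219,-0.115,1.147],[-0.365,-0.219,-0.115,1.147],[-0.365,-0.219,-0.115,1.147],[-0.365,-0.219,-0.115,1.147],[-0.365,-0.219,-0.115,1.147],[-0.365,-0.219,-0.115,1.147],[-0.365,-0.219,-0.115,1.147],[-0.365,-0.219,-0.115,1.147],[-0.365,-0.219,-0.115,1.147]]]'

```text
time_s: 1.52
position: [0.499, 0.2209, 0.3396]
orientation: [-2.219, -2.223, 0.001]
ft_force: [-0.3, -0.5, -0.4]
gripper_width: 0.998
gripper_force: 0.0
```

```bash
python3 -c "
from h import *
I,C=snap('wrist','w1'); s=arm.observe(); print(s['position'],s['joints'],yaw_y(),go([.5,.08,.34],0))"
```

```text
[0.49907741 0.22077976 0.33970491] [3.07046738e-01 2.86522885e-01 1.36283138e+00 3.05361050e-05
 1.49271700e+00 3.05501933e-01] 0.0015423891359114797 (array([-0.1408,  0.0007, -0.0003]), np.float64(0.0015), 'n', 3)
```

View pics/w1.png

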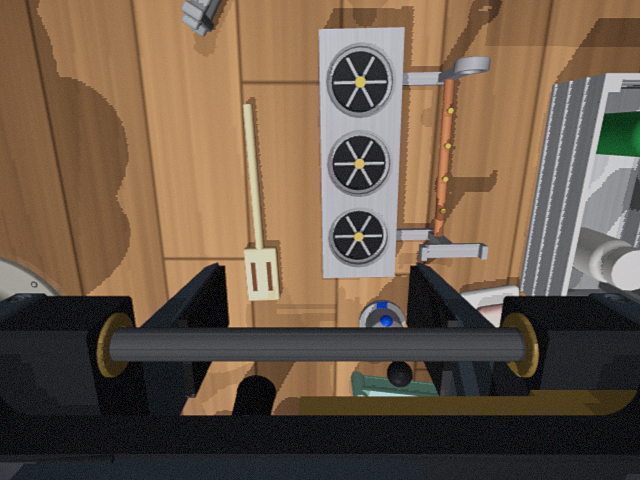

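The wrist view shows the rinser hubs at (360,82), (359,164) and (359,237). The eyelet is at (471,67), the rest at (454,251), the paddle's handle end at (247,106), its blade at (262,274) and the valve at (383,318). I'll take second and third positions for stereo.

>>> carry_out --commands '[[[-0.14,0,0,0],[-0.14,0,0,0],[-0.14,0,0,0],[-0.14,0,0,0],[-0.14,0,0,0]]]'

```text
time_s: 2.2
position: [0.4997, 0.0812, 0.3399]
orientation: [-2.22, -2.222, -0.0]
ft_force: [0.4, -0.7, 0.5]
gripper_width: 0.999
gripper_force: 0.0
```

```bash
python3 -c "
from h import *
np.save('p1.npy',[0]); I,C=snap('wrist','w2'); print(arm.observe()['position'],arm.observe()['orientation'])
"
```

```text
[0.49965135 0.08126948 0.3398727 ] [-2.21959543e+00 -2.22297406e+00 -2.30600950e-04]
```

>>> carry_out --commands '[[[-0.28,0,0,0],[-0.28,0,0,0],[-0.28,0,0,0],[-0.28,0,0,0],[-0.28,0,0,0],[-0.28,0,0,0],[-0.28,0,0,0]]]'

```text
time_s: 3.12
position: [0.5, -0.1987, 0.3398]
orientation: [-2.22, -2.222, -0.0]
ft_force: [-0.1, -0.0, -0.5]
gripper_width: 0.999
gripper_force: 0.0
```

```bash
python3 -c "
from h import *
I,C=snap('wrist','w3'); print(arm.observe()['position'],arm.observe()['orientation'])
a=cv2.imread('pics/w2.png')[:300]; b=I[:300]
cv2.imwrite('pics/w23.png',np.vstack([a,b]))"
```

```text
[ 0.49994914 -0.19857796  0.33987474] [-2.21941968e+00 -2.22297410e+00 -2.43373419e-04]
```

View pics/w23.png

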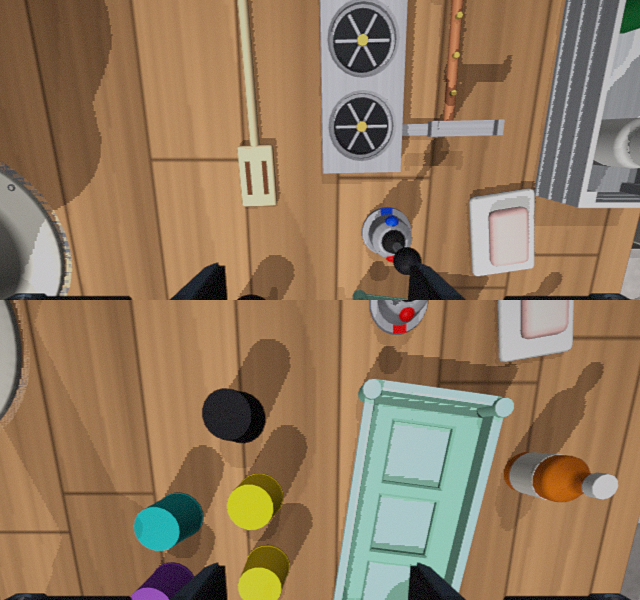

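w2 (upper half) shows the valve foot at (387,232), the knob at (405,261), and two hubs. w3 (lower half) shows the yellow cup tops at (251,207) and (260,285), and the tray pockets at (419,155), (404,225) and beyond. One more position to the right for stereo.

>>> carry_out --commands '[[[-0.14,0,0,0],[-0.14,0,0,0],[-0.14,0,0,0],[-0.14,0,0,0],[-0.14,0,0,0]]]'

```text
time_s: 3.8
position: [0.5, -0.3381, 0.3401]
orientation: [-2.219, -2.223, -0.001]
ft_force: [1.0, 0.5, 0.7]
gripper_width: 1.002
gripper_force: 0.0
```

```bash
cat >> h.py <<'E'
POS={"w1":([.49908,.22078,.33970],None),"w2":([.49965,.08127,.33987],None),"w3":([.49995,-.19858,.33987],None)}
def wc(n):
    p,o=POS[n]; return cam("wrist",{"position":np.array(p),"orientation":np.array(o if o else [-2.2195,-2.223,-.0002])})
E
python3 - <<'E'
from h import *
I,C4=snap('wrist','w4'); s=arm.observe(); print(s['position'],s['orientation'])
C={n:wc(n) for n in POS}; C['w1']=cam('wrist',{"position":np.array([.49908,.22078,.3397]),"orientation":np.array([-2.219,-2.223,.001])});C['w4']=C4
for n in C:
    I=cv2.imread(f'pics/{n}.png')[:330]
    print(n,'yellow')
    for s,c,m in blobs(I,(20,110,110),(32,255,255),15):
        if s[1]<320: print(s,c.round(1),plane(C[n],[c],.03 if s[4]<300 else .08)[0].round(4))
    # bright yellow tops via V
    hsv=cv2.cvtColor(I,cv2.COLOR_BGR2HSV)
    for s,c,m in blobs(I,(22,150,175),(32,255,255),300):
        cs,_=cv2.findContours(m.astype(np.uint8),0,2);e=cv2.fitEllipse(max(cs,key=len)); print(' top',s,np.round(e[0],1),np.round(e[1],1),plane(C[n],[e[0]],.08)[0].round(4))
    # pocket floors
    for s,c,m in blobs(I,(60,15,170),(100,70,255),800):
        cs,_=cv2.findContours(m.astype(np.uint8),0,2);r=cv2.minAreaRect(max(cs,key=len)); 
        print(' mint',s,np.round(r[0],1),np.round(r[1],1),round(r[2],1),plane(C[n],[r[0]],.004)[0].round(4))
cv2.imwrite('pics/w4c.png',cv2.imread('pics/w4.png')[:330])
E
```

```text
[ 0.50000275 -0.33817153  0.34019515] [-2.21939599e+00 -2.22337914e+00 -4.13394015e-04]
w1 yellow
[355  76  11  12  91] [359.9  81.5] [0.5496 0.3593 0.03  ]
[447 108   7   6  29] [450.  110.2] [0.6595 0.3274 0.03  ]
[445 143   6   5  25] [447.4 145.2] [0.6604 0.2865 0.03  ]
[354 159  10  10  75] [359.  163.3] [0.5517 0.2644 0.03  ]
[442 177   6   5  24] [444.7 178.7] [0.6611 0.2454 0.03  ]
[440 208   6   5  19] [442.5 210.4] [0.6622 0.2044 0.03  ]
[354 232   9  10  68] [358.1 236.2] [0.5536 0.1695 0.03  ]
w2 yellow
[456  12   7   7  40] [459.   14.9] [0.6603 0.2899 0.03  ]
[357  34  11  12 104] [362.2  39.6] [0.5516 0.2646 0.03  ]
[453  52   7   6  34] [455.9  54.5] [0.661  0.2492 0.03  ]
[451  90   6   5  25] [453.4  92. ] [0.6624 0.2086 0.03  ]
[356 121  11  11  82] [361. 126.] [0.5536 0.1697 0.03  ]
 mint [356 304  51  23 967] [381. 315.] [22. 50.] 90.0 [ 0.5956 -0.0993  0.004 ]
w3 yellow
[241 173  40  15  88] [261.5 177.4] [ 0.4298 -0.1726  0.03  ]
[ 226  183   48   48 1713] [249.6 206.7] [ 0.4221 -0.2006  0.08  ]
[246 245  42  18 108] [265.5 250. ] [ 0.4311 -0.2692  0.03  ]
[251
[... 789 characters left out ...]
78  0.03  ]
[ 230  143   57   55 1979] [254.8 171.8] [ 0.4301 -0.3002  0.08  ]
 top [ 218   50   51   55 2182] [242.9  76.8] [49.2 54.6] [ 0.4221 -0.2013  0.08  ]
 top [ 231  150   47   47 1762] [253.8 173.1] [45.3 47.9] [ 0.4288 -0.3017  0.08  ]
 mint [ 322    0   51  295 2404] [348.8 147. ] [ 13.7 297.1] 8.1 [ 0.5418 -0.2755  0.004 ]
 mint [  339     0   155   277 13542] [413.9 136.5] [113.3 294.9] 9.4 [ 0.6262 -0.2621  0.004 ]
 mint [ 390    0   72   73 4078] [425.   35.3] [61.8 69.9] 9.6 [ 0.6309 -0.1442  0.004 ]
 mint [ 441    0   75  277 2538] [477.4 137.9] [  9.8 285.7] 13.6 [ 0.7089 -0.2637  0.004 ]
 mint [ 377   84   67   68 3487] [409.7 117.7] [59.5 62.4] 8.1 [ 0.619 -0.239  0.004]
```

View pics/w4c.png

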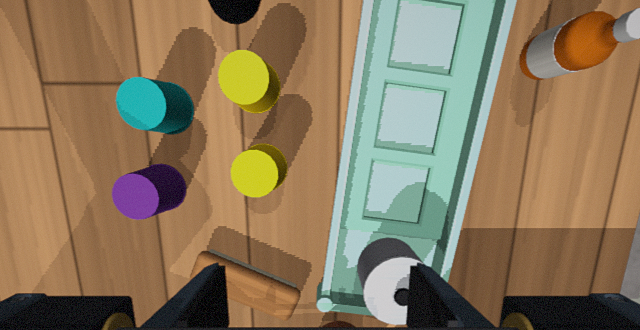

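w4 shows the two yellow cup tops at (243,77) and (254,173), consistent with z = 0.08 in both views. Purple (135,194), turquoise (142,103) and black (237,5) are rejected. The pockets are at (425,35), (410,118) and (396,193). Now the paddle, eyelet, rest and knob.

```bash
python3 - <<'E'
from h import *
T,S=cam("top"),cam("side")
W1=cam('wrist',{"position":np.array([.49908,.22078,.3397]),"orientation":np.array([-2.219,-2.223,.001])});W2=wc("w2");W3=wc("w3")
I1=cv2.imread("pics/w1.png");I2=cv2.imread("pics/w2.png")
for n,I,C in(("w1",I1,W1),("w2",I2,W2)):
    for s,c,m in blobs(I[:330],(18,40,140),(32,110,255),300):
        if 200<s[0]<300:
            ys,xs=np.nonzero(m)
            r0=ys.min(); rows=[(xs[ys==r].mean(),r,np.ptp(xs[ys==r])+1) for r in range(ys.min(),ys.max()+1)]
            h=np.array([r for r in rows if r[2]<14][2:-6]); 
            P=plane(C,h[:,:2],.006); k=np.polyfit(P[:,1],P[:,0],1)
            blade=np.array([r for r in rows if r[2]>24]); 
            print(n,s,"slope dx/dy",k[0].round(4),"end",plane(C,[h[0,:2]-[0,2]],.008).round(4),"x at y=.2",np.polyval(k,.2).round(4))
            print("  blade far/near rows",plane(C,[blade[-1,:2],blade[0,:2]],.012).round(4).tolist())
print("eyelet top+side",tri(T,(203.75,213),S,(306,184.6)), "w1+side",tri(W1,(471,67),S,(306,184.6)))
print("rest w1+w2",tri(W1,(454,251),W2,(454,129)),"w2+side",tri(W2,(454,129),S,(331.8,212.6)))
print("rest plane",plane(W1,[(454,251)],.084),plane(W2,[(454,129)],.084))
J=cv2.imread("pics/side0.png")
print("knob w2+side",tri(W2,(405,261),S,(210+618/5,165+303/5)))
print("valve foot w2",plane(W2,[(387,232)],.01))
for nm,col in(("blue",((105,150,80),(130,255,255))),("red",((0,180,120),(8,255,255)))):
    for n,C in(("w2",W2),("w3",W3)):
        for s,c,m in blobs(cv2.imread(f"pics/{n}.png")[:290],*col,12):
            if s[0]>350 and s[0]<430: print(nm,n,s,c.round(1),plane(C,[c],.02).round(4),plane(C,[c],.05).round(4))
a=cv2.resize(I1[40:110,420:520],(500,350),interpolation=2);b=cv2.resize(I2[100:300,350:520],(510,600),interpolation=2)[:350]
J2=cv2.resize(J[170:240,290:390],(500,350),interpolation=2)
cv2.imwrite("pics/c3.png",np.hstack([a[:, :260+140],J2[:, :400]]))
E
```

```text
w1 [ 243  104   37  197 1386] slope dx/dy -0.1046 end [[0.4102 0.3358 0.008 ]] x at y=.2 0.4193
  blade far/near rows [[0.4285, 0.1161, 0.012], [0.4198, 0.1457, 0.012]]
w2 [ 237    0   39  207 1876] slope dx/dy -0.0736 end [[0.4112 0.3111 0.008 ]] x at y=.2 0.4167
  blade far/near rows [[0.4198, 0.0683, 0.012], [0.42, 0.1453, 0.012]]
eyelet top+side (array([0.65168399, 0.36666806, 0.09430729]), np.float64(0.005537807561364702)) w1+side (array([0.65398299, 0.36477533, 0.09534996]), np.float64(0.0002798733285356863))
rest w1+w2 (array([0.65528947, 0.16626268, 0.08322031]), np.float64(0.012850362492824789)) w2+side (array([0.65201274, 0.16459035, 0.08534268]), np.float64(0.008300841747033254))
rest plane [[0.66184914 0.16643403 0.084     ]] [[0.64822025 0.16561026 0.084     ]]
knob w2+side (array([0.59430285, 0.0301429 , 0.12975354]), np.float64(0.0010768733859525708))
valve foot w2 [[0.59645555 0.03045616 0.01      ]]
blue w2 [381 208  12   7  75] [386.  210.8] [[0.5915 0.0622 0.02  ]] [[0.5858 0.0683 0.05  ]]
blue w2 [385 216  13  10 106] [391.3 220.8] [[0.5994 0.0487 0.02  ]] [[0.5932 0.0557 0.05  ]]
red w2 [386 256   8   6  28] [389.7 258.6] [[ 0.6003 -0.0049  0.02  ]] [[0.594  0.0055 0.05  ]]
red w3 [399   7  15  15 122] [406.  14.] [[0.6027 0.0136 0.02  ]] [[0.5963 0.0052 0.05  ]]
red w3 [393  24  13   9  76] [399.7  28.3] [[ 0.5963 -0.0012  0.02  ]] [[ 0.5903 -0.0086  0.05  ]]
```

View pics/c3.png

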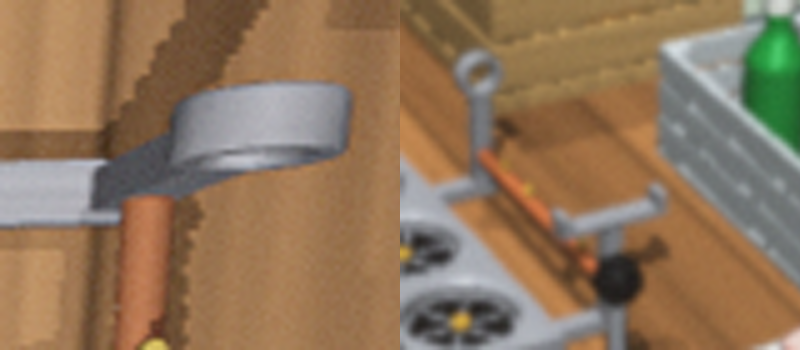

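The crop shows the eyelet ring at w1 ≈ (472,66), with a low pipe. Results:
- **Eyelet:** about (0.6545, 0.366, 0.095), matching rinser x = 105 mm.
- **Rest:** about (0.659, 0.166, 0.084).
- **Knob:** (0.594, 0.030, 0.130).
- **Paddle grip point:** (0.415, 0.196).

The cups come first.

>>> carry_out --commands '[[[0.0365,-0.071,0.19,0],[0.0365,-0.071,0.19,0],[0.0365,-0.071,0.19,0],[0.0365,-0.071,0.19,0],[0.0365,-0.071,0.19,0],[0.0365,-0.071,0.23,0],[0.0365,-0.071,0.26,0],[0.0365,-0.071,0.28,0],[0.0365,-0.071,0.293,0],[0.0365,-0.071,0.293,0]]]' --grip 0.7 --grip_force 15

```text
time_s: 5.1
position: [0.4292, -0.3035, 0.0471]
orientation: [2.221, 2.222, 0.0]
ft_force: [-0.0, 0.1, -0.4]
gripper_width: 0.852
gripper_force: 0.0
```

>>> carry_out --commands '[[[0,0,0,0],[0,0,0,0],[0,0,0,0],[0,0,0,0],[0,0,0,0],[0,0,0,0],[0,0,-0.02,0],[0,0,-0.06,0],[0,0,-0.12,0],[0,0,-0.17,0],[0,0,-0.17,0]]]' --grip -1

```text
time_s: 6.48
position: [0.4301, -0.3047, 0.2207]
orientation: [2.216, 2.217, 0.001]
ft_force: [0.2, -0.4, -1.3]
gripper_width: 0.639
gripper_force: 14.9
```

```bash
python3 -c "
from h import *
print(yaw_y(),go([.5517,.2645,.20],0))"
```

```text
5.257186162552123e-05 (array([0.5693, 0.1216, 0.0187]), np.float64(0.0001), 'n', 10)
```

>>> carry_out --commands '[[[0.569,0.1215,0.0,0],[0.569,0.1215,0.0,0],[0.569,0.1215,0.0,0],[0.569,0.1215,0.0,0],[0.569,0.1215,0.0,0],[0.569,0.1215,0.0,0],[0.569,0.1215,0.0,0],[0.569,0.1215,0.0,0],[0.569,0.1215,0.0,0],[0.569,0.1215,0.0,0],[0.569,0.1215,0.0,0],[0.569,0.1215,0.0,0]]]'

```text
time_s: 7.98
position: [0.5497, 0.2641, 0.2164]
orientation: [-2.222, -2.22, 0.002]
ft_force: [0.2, -0.6, -0.8]
gripper_width: 0.637
gripper_force: 14.9
```

```bash
python3 -c "
from h import *
I,C=snap('wrist','w5'); print(arm.observe()['position'],go([.5517,.2625,.074],0))
for s,c,m in blobs(I,(22,100,90),(32,255,255),200): print(s,c)
I,C=snap('top','t5')
for s,c,m in blobs(I,(22,120,60),(34,255,255),60): print(s,c,plane(C,[c],.06))
"
```

```text
[0.54989429 0.26400885 0.2166314 ] (array([-0.0014,  0.0019,  0.1426]), np.float64(-0.0013), 'n', 3)
[  250   213   135   115 11367] [317.28485968 279.0108208 ]
[ 256  361  124   36 3272] [317.04064792 375.43245721]
[365 271  20  20 303] [374.65016502 280.15841584] [[ 0.41445326 -0.19822308  0.06      ]]
```

>>> carry_out --commands '[[[-0.0015,0.002,0.03,0],[-0.0015,0.002,0.06,0],[-0.0015,0.002,0.09,0],[-0.0015,0.002,0.11,0],[-0.0015,0.002,0.125,0],[-0.0015,0.002,0.135,0],[-0.0015,0.002,0.142,0],[-0.0015,0.002,0.142,0],[-0.0015,0.002,0.142,0]]]'

```text
time_s: 9.2
position: [0.5524, 0.2641, 0.0754]
orientation: [2.221, 2.221, 0.001]
ft_force: [0.5, 0.2, -0.5]
gripper_width: 0.636
gripper_force: 14.9
```

>>> carry_out --commands '[[[0,0,0,0],[0,0,0,0],[0,0,0,0],[0,0,0,0],[0,0,-0.03,0],[0,0,-0.07,0],[0,0,-0.12,0],[0,0,-0.17,0],[0,0,-0.17,0]]]' --grip 0.7

```text
time_s: 10.32
position: [0.5539, 0.2647, 0.249]
orientation: [2.219, 2.219, 0.01]
ft_force: [0.8, -1.0, -0.9]
gripper_width: 0.846
gripper_force: 0.0
```

```bash
python3 -c "
from h import *
print(arm.observe()['position'],go([.4221,-.201,.15],0))
I,C=snap('top','t6')
for s,c,m in blobs(I,(22,120,60),(34,255,255),60): print(s,c,plane(C,[c],.05))
I,C=snap('wrist','w6')
for s,c,m in blobs(I,(22,130,140),(32,255,255),300): print(s,c,plane(C,[c],.106))
"
```

```text
[0.55392619 0.26465821 0.24900113] (array([-0.4659, -0.1325,  0.097 ]), np.float64(0.0), 'n', 8)
[235 234   7  16  70] [237.68571429 242.14285714] [[0.55550004 0.25989175 0.05      ]]
[365 271  20  20 300] [374.68       280.18666667] [[ 0.41549648 -0.19922805  0.05      ]]
[ 285  198   64   62 3035] [316.23756178 228.44810544] [[0.55303572 0.26686166 0.106     ]]
```

>>> carry_out --commands '[[[-0.466,-0.132,0.0,0],[-0.466,-0.132,0.0,0],[-0.466,-0.132,0.0,0],[-0.466,-0.132,0.0,0],[-0.466,-0.132,0.0,0],[-0.466,-0.132,0.0,0],[-0.466,-0.132,0.0,0],[-0.466,-0.132,0.0,0],[-0.466,-0.132,0.097,0],[-0.466,-0.132,0.097,0],[-0.466,-0.132,0.097,0],[-0.466,-0.132,0.097,0]]]'

```text
time_s: 11.92
position: [0.4205, -0.202, 0.1485]
orientation: [2.221, 2.222, 0.0]
ft_force: [0.2, -0.7, 0.1]
gripper_width: 0.847
gripper_force: 0.0
```

```bash
python3 -c "
from h import *
print(arm.observe()['position'],go([.4221,-.201,.047],0))
"
```

```text
[ 0.42045753 -0.20204319  0.14854739] (array([0.001 , 0.0016, 0.1015]), np.float64(0.0003), 'n', 2)
```

>>> carry_out --commands '[[[0.001,0.0015,0.03,0],[0.001,0.0015,0.06,0],[0.001,0.0015,0.09,0],[0.001,0.0015,0.101,0],[0.001,0.0015,0.101,0],[0.001,0.0015,0.101,0]]]'

```text
time_s: 12.68
position: [0.4223, -0.2014, 0.0481]
orientation: [2.22, 2.22, 0.001]
ft_force: [-0.7, 0.1, 1.4]
gripper_width: 0.855
gripper_force: 0.0
```

>>> carry_out --commands '[[[0,0,0,0],[0,0,0,0],[0,0,0,0],[0,0,0,0],[0,0,0,0],[0,0,0,0],[0,0,-0.02,0],[0,0,-0.06,0],[0,0,-0.12,0],[0,0,-0.17,0],[0,0,-0.17,0]]]' --grip -1

```text
time_s: 14.05
position: [0.4231, -0.2019, 0.2203]
orientation: [2.217, 2.217, 0.002]
ft_force: [0.2, 0.6, -0.6]
gripper_width: 0.634
gripper_force: 14.9
```

>>> carry_out --commands '[[[0.371,0.131,0,0],[0.371,0.131,0,0],[0.371,0.131,0,0],[0.371,0.131,0,0],[0.371,0.131,0,0],[0.371,0.131,0,0],[0.371,0.131,0,0],[0.371,0.131,0,0],[0.371,0.131,0,0],[0.371,0.131,0,0]]]'

```text
time_s: 15.3
position: [0.5524, 0.1687, 0.2168]
orientation: [-2.223, -2.22, 0.001]
ft_force: [0.3, -0.8, -1.0]
gripper_width: 0.635
gripper_force: 14.9
```

```bash
python3 -c "
from h import *
print(arm.observe()['position'],go([.5536,.1690,.0745],0))
I,C=snap('top','t7')
for s,c,m in blobs(I,(22,120,60),(34,255,255),60): print(s,c,plane(C,[c],.07))
"
```

```text
[0.55237912 0.16867428 0.21684559] (array([0.0004, 0.0013, 0.1423]), np.float64(-0.0015), 'n', 3)
[232 233  13  22 181] [237.77348066 243.97790055] [[0.54561664 0.25701346 0.07      ]]
```

>>> carry_out --commands '[[[0.0005,0.0015,0.03,0],[0.0005,0.0015,0.06,0],[0.0005,0.0015,0.09,0],[0.0005,0.0015,0.11,0],[0.0005,0.0015,0.125,0],[0.0005,0.0015,0.135,0],[0.0005,0.0015,0.1425,0],[0.0005,0.0015,0.1425,0],[0.0005,0.0015,0.1425,0]]]'

```text
time_s: 16.48
position: [0.5545, 0.1706, 0.0749]
orientation: [2.221, 2.221, 0.001]
ft_force: [-1.1, 0.5, -0.8]
gripper_width: 0.639
gripper_force: 14.9
```

>>> carry_out --commands '[[[0,0,0,0],[0,0,0,0],[0,0,0,0],[0,0,0,0],[0,0,-0.03,0],[0,0,-0.07,0],[0,0,-0.12,0],[0,0,-0.17,0],[0,0,-0.17,0],[0,0,-0.17,0]]]' --grip 0.7

```text
time_s: 17.73
position: [0.5538, 0.1704, 0.2439]
orientation: [-2.221, -2.221, 0.001]
ft_force: [0.3, -0.2, -0.4]
gripper_width: 0.847
gripper_force: 0.0
```

```bash
python3 -c "
from h import *
print(arm.observe()['position'],go([.4153,.196,.10],.036))
I,C=snap('wrist','w8')
for s,c,m in blobs(I,(22,130,140),(32,255,255),300): print(s,c,plane(C,[c],.106))
"
```

```text
[0.55380075 0.17040998 0.24386323] (array([ 0.0256, -0.1384,  0.1439]), np.float64(-0.036), 'n', 4)
[ 281   75   70   75 4106] [315.64856308 111.59400877] [[0.55313185 0.26579909 0.106     ]]
[ 287  201   64   61 3068] [318.06551499 230.84908735] [[0.55501034 0.17146246 0.106     ]]
```

>>> carry_out --commands '[[[0.0255,-0.1385,0,-0.036],[0.0255,-0.1385,0,-0.036],[0.0255,-0.1385,0,-0.036],[0.0255,-0.1385,0,-0.036],[0.0255,-0.1385,0,-0.036],[0.0255,-0.1385,0,-0.036]]]'

```text
time_s: 18.52
position: [0.4167, 0.1958, 0.2441]
orientation: [-2.182, -2.26, 0.0]
ft_force: [-0.4, -0.2, 0.5]
gripper_width: 0.851
gripper_force: 0.0
```

```bash
python3 - <<'E'
from h import *
I,C=snap('wrist','w9')
m=cv2.inRange(cv2.cvtColor(I,cv2.COLOR_BGR2HSV),(20,40,150),(34,130,255))
n,l,s,c=cv2.connectedComponentsWithStats(m[:330])
for i in range(1,n):
    if s[i][4]>400:
        ys,xs=np.nonzero(l==i); print(s[i],c[i])
        for r in range(ys.min(),ys.max()+1,18):
            x=xs[ys==r]; print(r,x.min(),x.max(),plane(C,[(x.mean(),r)],.008)[0].round(4))
print(arm.observe()['position'],yaw_y())
cv2.imwrite('pics/w9c.png',I)
E
```

```text
[ 297   69   40  247 2622] [317.80129672 224.90198322]
69 313 316 [0.4097 0.3363 0.008 ]
87 310 320 [0.4104 0.3198 0.008 ]
105 311 319 [0.4111 0.3028 0.008 ]
123 311 318 [0.4113 0.2854 0.008 ]
141 311 320 [0.4126 0.2676 0.008 ]
159 312 320 [0.4146 0.2493 0.008 ]
177 312 320 [0.4145 0.2305 0.008 ]
195 312 318 [0.4143 0.2111 0.008 ]
213 312 318 [0.415  0.1912 0.008 ]
231 312 318 [0.4157 0.1708 0.008 ]
249 312 319 [0.4169 0.1498 0.008 ]
267 298 335 [0.4259 0.1285 0.008 ]
285 298 335 [0.4243 0.1062 0.008 ]
303 299 336 [0.4229 0.0832 0.008 ]
[0.41653141 0.19582457 0.24412267] 0.03534308390023058
```

View pics/w9c.png

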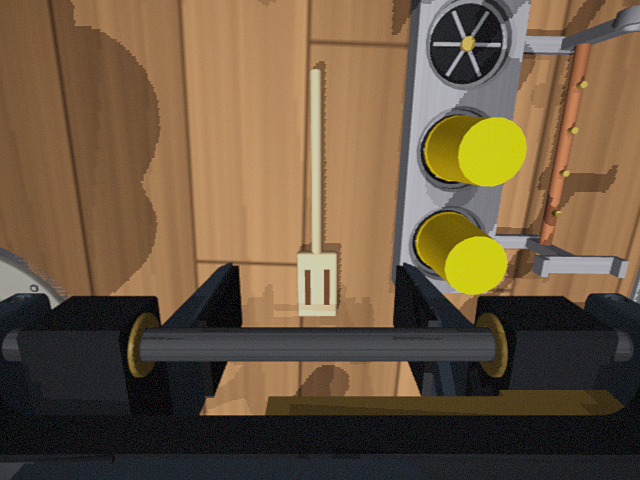

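The picture shows both cups standing in their wells, the paddle handle vertical at column 316 from row 69, and its blade at rows 250–316, so the grip line is aligned. Descending.

>>> carry_out --commands '[[[0,-0.0013,0.06,0],[0,-0.0013,0.12,0],[0,-0.0013,0.17,0],[0,-0.0013,0.2,0],[0,-0.0013,0.22,0],[0,-0.0013,0.23,0],[0,-0.0013,0.23,0],[0,-0.0013,0.23,0]]]' --grip -0.2 --grip_force 30

```text
time_s: 19.58
position: [0.4149, 0.1961, 0.015]
orientation: [2.181, 2.261, 0.001]
ft_force: [-0.1, 0.7, 0.4]
gripper_width: 0.401
gripper_force: 0.0
```

>>> carry_out --commands '[[[0,0,0,0],[0,0,0,0],[0,0,0,0],[0,0,0,0],[0,0,0,0],[0,0,0,0]]]' --grip -1

```text
time_s: 20.32
position: [0.4145, 0.196, 0.0147]
orientation: [2.181, 2.261, 0.001]
ft_force: [-0.4, -0.8, 7.1]
gripper_width: 0.119
gripper_force: 30.0
```

```bash
python3 - <<'E'
from h import *
print(arm.observe()['position'],yaw_y(),arm.observe()['ft_force'])
E
```

```text
[0.41454643 0.19599254 0.01467661] 0.03614374129708206 [-0.40068105 -0.79115209  7.14170587]
```

>>> carry_out --commands '[[[0,0,0,0],[0,0,0,0],[0,0,0.003,0],[0,0,0.003,0],[0,0,0.003,0]]]' --grip -0.5

```text
time_s: 20.95
position: [0.4144, 0.196, 0.0113]
orientation: [-2.181, -2.261, 0.0]
ft_force: [0.1, 0.6, 0.8]
gripper_width: 0.253
gripper_force: 0.1
```

>>> carry_out --commands '[[[0,0,0,0],[0,0,0,0],[0,0,0,0],[0,0,0,0],[0,0,0,0]]]' --grip -1

```text
time_s: 21.58
position: [0.4144, 0.1959, 0.0114]
orientation: [-2.181, -2.261, 0.0]
ft_force: [0.3, -0.6, -1.1]
gripper_width: 0.123
gripper_force: 30.0
```

>>> carry_out --commands '[[[0,0,-0.03,0],[0,0,-0.08,0],[0,0,-0.14,0],[0,0,-0.2,0],[0,0,-0.24,0],[0,0,-0.24,0],[0,0,-0.24,0]]]'

```text
time_s: 22.45
position: [0.4138, 0.1958, 0.2506]
orientation: [-2.181, -2.261, 0.001]
ft_force: [0.2, -0.3, -1.5]
gripper_width: 0.121
gripper_force: 30.0
```

```bash
python3 - <<'E'
from h import *
print(arm.observe()['position'],arm.observe()['gripper_width'],go([.6585,.166,.2],.0211))
I,C=snap('wrist','w10')
m=cv2.inRange(cv2.cvtColor(I,cv2.COLOR_BGR2HSV),(20,40,150),(34,130,255))
n,l,s,c=cv2.connectedComponentsWithStats(m)
z=arm.observe()['position'][2]-.0054
for i in range(1,n):
    if s[i][4]>400:
        ys,xs=np.nonzero(l==i); print(s[i],c[i])
        for r in range(ys.min(),ys.max()+1,25):
            x=xs[ys==r]; print(r,x.min(),x.max(),plane(C,[(x.mean(),r)],z)[0].round(4))
J,S=snap('side','s10'); cv2.imwrite('pics/s10c.png',cv2.resize(J[60:300,150:400],(750,600)[::1] if 0 else (625,600)))
E
```

```text
[0.41382079 0.19576557 0.25062476] 0.12082598288797591 (array([-0.0385,  0.2435,  0.0504]), np.float64(0.0149), 'n', 5)
[303   0  26  53 633] [315.95576619  21.15007899]
0 303 323 [0.4084 0.3252 0.2448]
25 307 326 [0.4096 0.3165 0.2448]
50 314 319 [0.4104 0.3075 0.2448]
```

View pics/s10c.png

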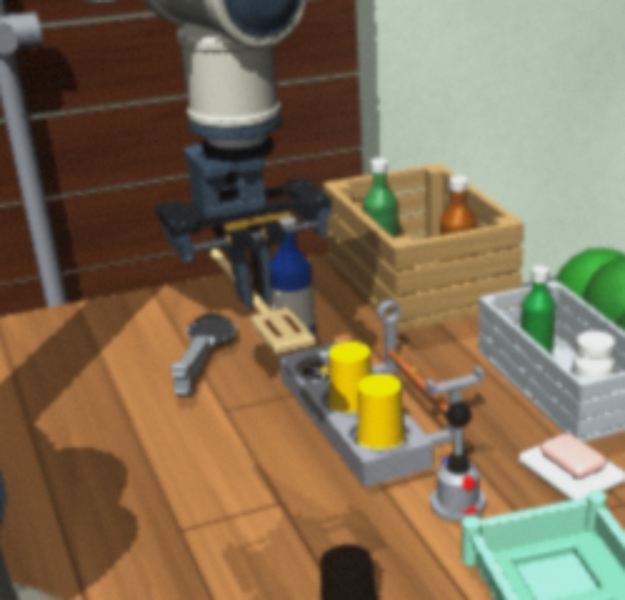

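The side view shows the paddle held, with its handle end at about (236,161) and blade middle at (263,191) in full pixels, and both cups seated. Checking its pitch.

```bash
python3 - <<'E'
from h import *
S=cam("side"); p=np.array([.4138,.1958,.2452]); d=np.array([-.036,.9994,0])
print(proj(S,[p+.14*d,p-.09*d,p-.13*d]))
def onplane(uv):
    o,r=ray(S,uv); n=np.array([.9994,.036,0]); s=((p-o)@n)/(r[0]@n); return o+s*r[0]
print(onplane((235.6,160.8)),onplane((263.2,191.2)))
E
```

```text
[[236.23669262 160.96921437]
 [263.17991799 191.70480699]
 [268.654766   197.95026186]]
[0.40850764 0.34272184 0.2430181 ] [0.41705981 0.10530415 0.2470026 ]
```

>>> carry_out --commands '[[[-0.0385,0.2435,0,0.015],[-0.0385,0.2435,0,0.015],[-0.0385,0.2435,0,0.015],[-0.0385,0.2435,0,0.015],[-0.0385,0.2435,0,0.015],[-0.0385,0.2435,0.02,0.015],[-0.0385,0.2435,0.05,0.015],[-0.0385,0.2435,0.05,0.015],[-0.0385,0.2435,0.05,0.015]]]'

```text
time_s: 23.68
position: [0.659, 0.1664, 0.202]
orientation: [2.198, 2.245, 0.0]
ft_force: [0.1, 0.3, -1.1]
gripper_width: 0.121
gripper_force: 30.0
```

```bash
python3 - <<'E'
from h import *
print(arm.observe()['position'],yaw_y(),go([.6587,.166,.101],.0211))
I,C=snap('wrist','w11')
print(proj(C,[[.6545,.366,.112],[.6545,.366,.078]]))
cv2.imwrite('pics/w11c.png',cv2.resize(I[0:200,220:440],(660,600)))
E
```

```text
[0.65897486 0.16641782 0.20200012] 0.021230796242641545 (array([-0.0004, -0.0003,  0.101 ]), np.float64(0.0001), 'n', 2)
[[315.61038908 -89.86684694]
 [315.83876116 -59.20060262]]
```

View pics/w11c.png

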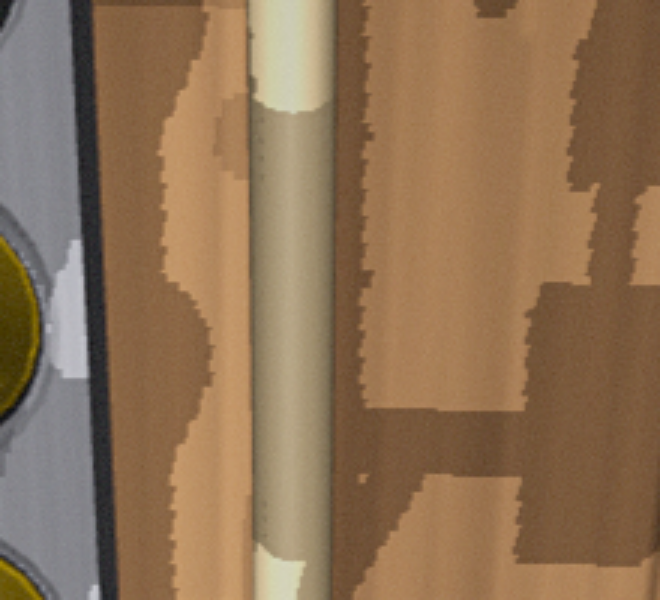

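The wrist crop shows the handle straight and centred at column 317. Descending to eyelet height, short of the ring.

>>> carry_out --commands '[[[0,0,0.04,0],[0,0,0.075,0],[0,0,0.095,0],[0,0,0.101,0],[0,0,0.101,0],[0,0,0.101,0]]]'

```text
time_s: 24.48
position: [0.6598, 0.1664, 0.1018]
orientation: [2.197, 2.244, 0.002]
ft_force: [0.3, -0.1, -1.0]
gripper_width: 0.123
gripper_force: 30.0
```

```bash
python3 - <<'E'
from h import *
p=arm.observe()['position'];print(p,yaw_y(),arm.observe()['ft_force'])
J,S=snap('side','s12');I,T=snap('top','t12')
d=np.array([-.0211,.9998,0]);h=p-[0,0,.0054]
print("pred end",proj(S,h+.14*d),proj(T,h+.14*d),"eye",proj(S,[.6545,.366,.095]),proj(T,[.6545,.366,.112]))
u=J[165:240,280:380];v=I[180:250,180:280]
cv2.imwrite('pics/c12.png',np.hstack([cv2.resize(u,(400,300),interpolation=2),cv2.resize(v,(400,300),interpolation=2)]))
E
```

```text
[0.65980829 0.16636956 0.10178179] 0.021051360274175736 [ 0.33355453 -0.14799432 -0.98269106]
pred end [[313.61551573 191.11708455]] [[221.94650584 210.15571636]] eye [[306.03367553 184.50227885]] [[203.21931585 210.18368903]]
```

View pics/c12.png

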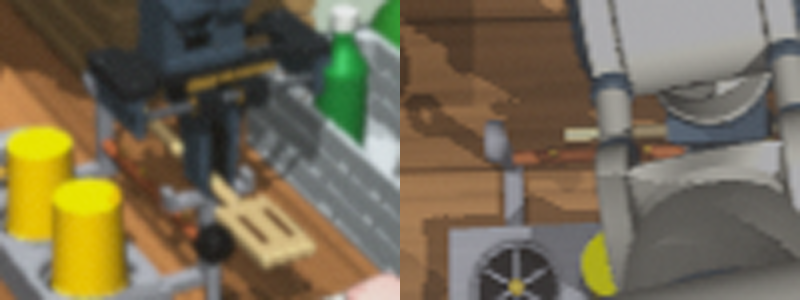

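```bash
python3 - <<'E'
from h import *
W1=cam('wrist',{"position":np.array([.49908,.22078,.3397]),"orientation":np.array([-2.219,-2.223,.001])});T=cam("top")
print(proj(T,[[.6545,.366,.095],[.6545,.366,.112]]))
def edges(I,r0,r1,c0,c1):
    H=cv2.cvtColor(I,cv2.COLOR_BGR2HSV)[r0:r1,c0:c1,1]
    for r in range(0,r1-r0): 
        x=np.nonzero(H[r]<70)[0]; print(r+r0,(x.min()+c0,x.max()+c0,len(x)) if len(x) else None)
I=cv2.imread('pics/w1.png');edges(I,56,75,450,500)
for a,b,r in((455,490,64),(454.5,490,66)):
    o,d=ray(W1,[(a,r),(b,r)]);m=d.sum(0); s=(.095-o[2])/m[2]; print("centre",o+s*m)
J=cv2.imread('pics/t12.png')
H=cv2.cvtColor(J,cv2.COLOR_BGR2HSV)
print(H[205:222,198:212,1])
print(H[205:217,218:226,1])
E
```

```text
[[204.15620098 211.33312694]
 [203.21931585 210.18368903]]
56 (np.int64(471), np.int64(484), 14)
57 (np.int64(464), np.int64(488), 25)
58 (np.int64(460), np.int64(489), 30)
59 (np.int64(457), np.int64(489), 33)
60 (np.int64(456), np.int64(489), 34)
61 (np.int64(455), np.int64(489), 35)
62 (np.int64(455), np.int64(489), 35)
63 (np.int64(454), np.int64(489), 36)
64 (np.int64(454), np.int64(489), 36)
65 (np.int64(454), np.int64(489), 36)
66 (np.int64(453), np.int64(489), 37)
67 (np.int64(451), np.int64(489), 39)
68 (np.int64(450), np.int64(489), 40)
69 (np.int64(450), np.int64(488), 39)
70 (np.int64(450), np.int64(488), 39)
71 (np.int64(450), np.int64(486), 37)
72 (np.int64(450), np.int64(482), 33)
73 (np.int64(450), np.int64(476), 27)
74 (np.int64(450), np.int64(468), 19)
centre [0.65520597 0.36756489 0.095     ]
centre [0.65516479 0.36572197 0.095     ]
[[129 127 130 127 126 125 124 125 123 123 121 123 123 115]
 [130 128 126 127 129 125 127 120 119 116 126 118 117 119]
 [129 128 128 125 120 120 120 122 125 120 118 118 118 117]
 [126 126 124  84  13  11   9  52 115 123 115 117 120 122]
[... 489 characters left out ...]
0  34  11  11  12  13  13 103 141 142 143]
 [127 122 125 126 121 112 104  41   7  10  65  81  86 126]
 [120 118 119 122 115 109  99  82  19   9   9  13  21 108]
 [127 127 127 125 124 121 123  96  16  12  12  14  34 116]
 [124 122 122 125 125 126 125  95  13  13  13  12  25 119]]
[[117 116 115 111 115 115 112 117]
 [116 116 121 120 112 113 118 113]
 [114 116 116 111 114 112 116 109]
 [116 114 118 113 114 112 114 111]
 [111 113 113 109 105  98  91  96]
 [115 111 114  81  69  70  65  61]
 [111 114 112  48  37  39  42  42]
 [106 111 117  86  74  71  70  70]
 [117 114 116 108 106 105 101 101]
 [115 117 113 109 104 116 113 115]
 [143 133 134 137 137 133 136 130]
 [133 130 139 137 135 139 137 140]]
```

Ring centre is x ≈ 0.654, and the handle line arrives at about 0.6568. I shift −2.7 mm in tool y and insert part of the way.

>>> carry_out --commands '[[[0,-0.0027,0.001,0],[0,-0.0027,0.001,0],[0.015,-0.0027,0.001,0],[0.03,-0.0027,0.001,0],[0.045,-0.0027,0.001,0],[0.055,-0.0027,0.001,0],[0.065,-0.0027,0.001,0],[0.075,-0.0027,0.001,0],[0.075,-0.0027,0.001,0]]]'

```text
time_s: 25.7
position: [0.6548, 0.2418, 0.0994]
orientation: [2.197, 2.245, 0.0]
ft_force: [0.2, 0.0, -0.6]
gripper_width: 0.126
gripper_force: 30.0
```

```bash
python3 - <<'E'
from h import *
s=arm.observe();p=s['position'];print(p,yaw_y(),s['ft_force'],s['torque'])
J,S=snap('side','s13');I,T=snap('top','t13')
u=J[165:240,280:380];v=I[180:250,180:280]
cv2.imwrite('pics/c13.png',np.hstack([cv2.resize(u,(400,300),interpolation=2),cv2.resize(v,(400,300),interpolation=2)]))
E
```

```text
[0.65476646 0.24184041 0.09939284] 0.02162396096855302 [ 0.23017283  0.01127779 -0.5973315 ] [-0.01350358  0.01117473 -0.00030781]
```

View pics/c13.png

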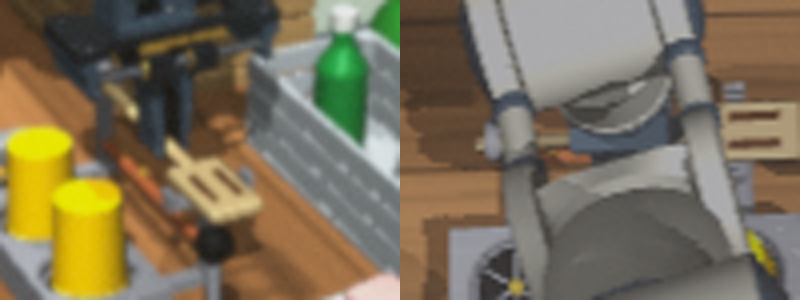

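The top crop shows the handle tip at (480,145), just left of the ring at (490,141), so it is through with no contact force. The blade hangs over the rest. Finishing the insertion, lowering and releasing.

>>> carry_out --commands '[[[0.01,0,0,0],[0.02,0,0,0],[0.029,0,0,0],[0.029,0,0,0],[0.029,0,0.0015,0],[0.029,0,0.003,0],[0.029,0,0.0035,0],[0.029,0,0.0035,0]]]'

```text
time_s: 26.8
position: [0.6542, 0.27, 0.0959]
orientation: [-2.198, -2.244, 0.0]
ft_force: [0.7, -0.1, -1.4]
gripper_width: 0.124
gripper_force: 30.0
```

>>> carry_out --commands '[[[0,0,0,0],[0,0,0,0],[0,0,0,0],[0,0,-0.02,0],[0,0,-0.05,0],[0,0,-0.1,0],[0,0,-0.13,0],[0,0,-0.13,0],[0,0,-0.13,0]]]' --grip -0.4

```text
time_s: 27.92
position: [0.6539, 0.2701, 0.2262]
orientation: [-2.198, -2.245, 0.0]
ft_force: [-0.8, 0.4, -0.7]
gripper_width: 0.301
gripper_force: 0.0
```

```bash
python3 - <<'E'
from h import *
s=arm.observe();p=s['position'];print(p,yaw_y(),s['ft_force'],s['torque'])
print(go([.5945,.030,.25],np.pi/2))
J,S=snap('wrist','w14')
E
```

```text
[0.65393826 0.27008006 0.22616191] 0.02103529214036335 [-0.80280682  0.43411282 -0.68648055] [-0.05390276  0.03123991 -0.04274247]
(array([-0.2388, -0.0645, -0.0238]), np.float64(-1.5498), 'n', 9)
```

View pics/w14.png

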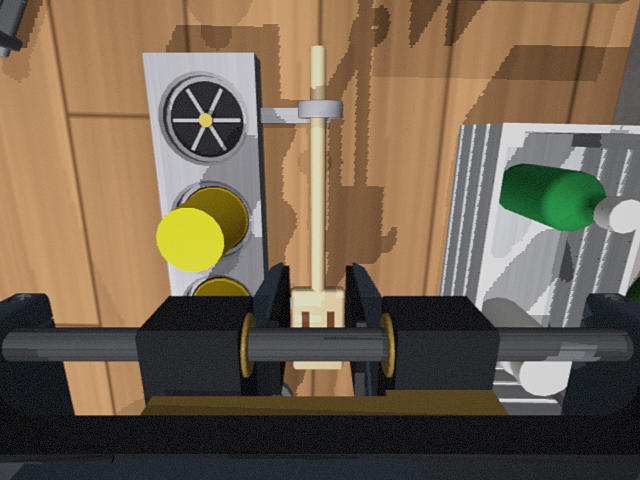

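The picture shows the handle through the ring at (320,108), its tip at row 46, the blade on the rest, and the cups seated. That was the 14th view; from here I work from numbers only. Next is the stick, straddling the knob.

>>> carry_out --commands '[[[-0.239,-0.0645,-0.024,-1.55],[-0.239,-0.0645,-0.024,-1.55],[-0.239,-0.0645,-0.024,-1.55],[-0.239,-0.0645,-0.024,-1.55],[-0.239,-0.0645,-0.024,-1.55],[-0.239,-0.0645,-0.024,-1.55],[-0.239,-0.0645,-0.024,-1.55],[-0.239,-0.0645,-0.024,-1.55],[-0.239,-0.0645,-0.024,-1.55],[-0.239,-0.0645,-0.024,-1.55],[-0.239,-0.0645,-0.024,-1.55],[-0.239,-0.0645,-0.024,-1.55]]]' --grip 0.06

```text
time_s: 29.48
position: [0.5946, 0.0299, 0.2497]
orientation: [-0.002, -3.141, -0.0]
ft_force: [-0.5, 0.2, -0.2]
gripper_width: 0.526
gripper_force: 0.0
```

```bash
python3 - <<'E'
from h import *
s=arm.observe();p=s['position'];print(p,yaw_y(),s['gripper_width'])
m=R.from_rotvec(s['orientation']).as_matrix();print(m.round(3))
print(go([.5945,.030,.127],np.pi/2))
J,S=snap('wrist','w15');print(proj(S,[.5945,.03,.13]),proj(S,[.655,.18,.09]))
I,T=snap('top','t15')
hh=cv2.cvtColor(I,cv2.COLOR_BGR2HSV)
for s,c,mm in blobs(I,(22,120,60),(34,255,255),60): print(s,c)
E
```

```text
[0.59463713 0.02986311 0.24972926] 1.569703745747121 0.5262016743744068
[[-1.     0.001 -0.   ]
 [ 0.001  1.     0.   ]
 [ 0.     0.    -1.   ]]
(array([1.000e-04, 1.000e-04, 1.227e-01]), np.float64(-0.0011), 'n', 2)
[[316.6141143  236.38200465]] [[476.46280599 286.75259278]]
[254 232  14  22 218] [260.87614679 242.05504587]
[225 234  21  21 328] [235.32621951 243.84146341]
```

```bash
python3 - <<'E'
from h import *
I=cv2.imread('pics/w15.png')
for s,c,m in blobs(I[150:300,230:410],(0,0,0),(180,255,55),100): print(s,c+[230,150])
E
```

```text
[  69   53   37   54 1472] [317.21467391 230.36480978]
[ 16 114  23  36 529] [259.63327032 285.34782609]
[136 116  22  34 478] [373.92259414 285.70920502]
```

>>> carry_out --commands '[[[0,0,0.04,0],[0,0,0.08,0],[0,0,0.11,0],[0,0,0.124,0],[0,0,0.124,0],[0,0.008,0.124,0],[0.001,0.016,0.124,0],[0.002,0.024,0.124,0],[0.002,0.03,0.124,0],[0.002,0.036,0.124,0],[0.002,0.036,0.124,0],[0.002,0.036,0.124,0]]]'

```text
time_s: 31.08
position: [0.5927, 0.0658, 0.1258]
orientation: [0.001, -3.141, 0.001]
ft_force: [1.5, -5.1, 0.4]
gripper_width: 0.527
gripper_force: 2.9
```

```bash
python3 - <<'E'
from h import *
s=arm.observe();print(s['position'],s['ft_force'],s['gripper_width'],s['time_s'])
E
```

```text
[0.59272273 0.06576268 0.12581234] [ 1.47137285 -5.12171842  0.36857951] 0.5274390465494051 31.075
```

>>> carry_out --commands '[[[0,0,0,0],[0,0,0,0],[0,0,0,0],[0,0,0,0],[0,0,0,0],[0,0,0,0],[0,0,0,0],[0,0,0,0],[0,0,0,0],[0,0,0,0],[0,0,0,0],[0,0,0,0]]]'

```text
time_s: 32.58
position: [0.5927, 0.0656, 0.1258]
orientation: [0.0, -3.141, 0.001]
ft_force: [1.2, -5.4, -0.2]
gripper_width: 0.528
gripper_force: 2.9
```

>>> carry_out --commands '[[[0,0,0,0],[0,0,0,0],[0,0,0,0],[0,0,0,0],[0,0,0,0],[0,0,0,0],[0,0,0,0],[0,0,0,0],[0,0,0,0],[0,0,0,0],[0,0,0,0],[0,0,0,0]]]'

```text
time_s: 34.08
position: [0.5927, 0.0656, 0.1258]
orientation: [0.0, -3.141, 0.001]
ft_force: [1.1, -6.6, -0.5]
gripper_width: 0.532
gripper_force: 2.9
```

```bash
python3 - <<'E'
from h import *
s=arm.observe();print(s['position'],s['ft_force'],s['time_s'])
J,S=snap('side','s16');T=cam('top')
for n,C in (('side',S),):
    p=[[.594,.030,.13],[.592,.0567,.1255]]
    print(n,proj(C,p))
for s,c,m in blobs(J[200:300,300:370],(0,0,0),(180,255,50),40): print(s,c+[300,200])
I,C=snap('top','t16')
for s,c,m in blobs(I,(22,120,60),(34,255,255),40): print(s,c)
E
```

```text
[0.59270583 0.06563518 0.12583119] [ 1.06447282 -6.59823183 -0.48307955] 34.075
side [[333.35547488 225.64454659]
 [328.65365994 222.73243448]]
[ 17   0  36  27 294] [328.40136054 207.33333333]
[28 16 10  8 57] [332.50877193 219.15789474]
[30 40  7  8 40] [332.775 244.275]
[226 234  20  21 322] [235.33540373 243.79192547]
[254 234   5  16  52] [256.53846154 240.65384615]
```

>>> carry_out --commands '[[[0,0,0,0],[0,0,0,0],[0,0,0,0],[0,0,0,0],[0,0,0,0],[0,0,0,0],[0,0,0,0],[0,0,0,0]]]'

```text
time_s: 35.17
position: [0.5927, 0.0657, 0.1258]
orientation: [0.0, -3.141, 0.001]
ft_force: [0.7, -5.8, 0.3]
gripper_width: 0.533
gripper_force: 2.9
```

>>> carry_out --commands '[[[0,-0.005,0,0],[0,-0.01,0,0],[0,-0.016,0,0],[-0.001,-0.022,0,0],[-0.002,-0.028,0,0],[-0.002,-0.034,0,0],[-0.002,-0.036,0,0],[-0.002,-0.036,0,0],[-0.002,-0.036,-0.04,0],[-0.002,-0.036,-0.09,0],[-0.002,-0.036,-0.125,0],[-0.002,-0.036,-0.125,0]]]'

```text
time_s: 36.67
position: [0.596, 0.0301, 0.2538]
orientation: [-0.001, 3.137, -0.0]
ft_force: [-0.5, 0.1, 0.2]
gripper_width: 0.527
gripper_force: 0.0
```

```bash
python3 - <<'E'
from h import *
s=arm.observe();print(s['position'],s['ft_force'],s['time_s'])
I,C=snap('wrist','w17')
for s,c,m in blobs(I[150:300,230:410],(0,0,0),(180,255,55),100): print(s,c+[230,150])
# cups by wrist from above: check position before grasp
I,T=snap('top','t17')
for s,c,m in blobs(I,(22,120,60),(34,255,255),40): print(s,c)
print(go([.553,.1705,.25],0))
E
```

```text
[0.59604087 0.03008807 0.2537641 ] [-0.5038068   0.06144245  0.22306267] 36.675
[  69   50   36   53 1431] [317.01257862 226.60796646]
[ 15 113  24  37 535] [259.5588785  285.28971963]
[136 116  22  34 477] [373.88469602 285.68763103]
[254 232  14  22 215] [260.85116279 241.99534884]
[226 234  20  21 325] [235.30461538 243.86769231]
(array([0.0415, 0.1405, 0.0007]), np.float64(-1.5703), 'n', 9)
```

>>> carry_out --commands '[[[0.041,0.1405,0,1.57],[0.041,0.1405,0,1.57],[0.041,0.1405,0,1.57],[0.041,0.1405,0,1.57],[0.041,0.1405,0,1.57],[0.041,0.1405,0,1.57],[0.041,0.1405,0,1.57],[0.041,0.1405,0,1.57],[0.041,0.1405,0,1.57],[0.041,0.1405,0,1.57],[0.041,0.1405,0,1.57]]]' --grip 0.65 --grip_force 15

```text
time_s: 38.15
position: [0.5534, 0.1703, 0.2502]
orientation: [-2.217, -2.225, 0.002]
ft_force: [0.1, 0.3, -0.3]
gripper_width: 0.829
gripper_force: 0.0
```

```bash
python3 - <<'E'
from h import *
s=arm.observe();print(s['position'],yaw_y())
I,C=snap('wrist','w18')
for s,c,m in blobs(I,(22,130,140),(32,255,255),300): print(s,c,plane(C,[c],.106)[0].round(4))
print(go([.5546,.1705,.0735],0))
# paddle check: end
m=cv2.inRange(cv2.cvtColor(I,cv2.COLOR_BGR2HSV),(20,40,150),(34,130,255))
E
```

```text
[0.55338908 0.17032645 0.25021742] 0.003670905096586896
[ 283   76   68   74 3936] [316.69944106 112.03074187] [0.5531 0.2657 0.106 ]
[ 288  199   62   61 2964] [318.57321188 228.84750337] [0.5549 0.1715 0.106 ]
(array([0.0002, 0.0013, 0.1769]), np.float64(0.0032), 'n', 3)
```

>>> carry_out --commands '[[[0,0.0013,0.06,0.003],[0,0.0013,0.11,0.003],[0,0.0013,0.15,0.003],[0,0.0013,0.17,0.003],[0,0.0013,0.177,0.003],[0,0.0013,0.177,0.003],[0,0.0013,0.177,0.003]]]'

```text
time_s: 39.08
position: [0.5556, 0.1705, 0.0749]
orientation: [2.223, 2.219, 0.002]
ft_force: [0.3, -0.6, -0.7]
gripper_width: 0.825
gripper_force: 0.0
```

>>> carry_out --commands '[[[0,0,0,0],[0,0,0,0],[0,0,0,0],[0,0,0,0],[0,0,0,0],[0,0,0,0],[0,0,-0.02,0],[0,0,-0.06,0],[0,0,-0.12,0],[0,0,-0.17,0],[0,0,-0.17,0]]]' --grip -1

```text
time_s: 40.45
position: [0.5568, 0.1707, 0.2478]
orientation: [2.221, 2.217, 0.009]
ft_force: [0.6, 0.3, -2.1]
gripper_width: 0.635
gripper_force: 14.9
```

```bash
python3 - <<'E'
from h import *
s=arm.observe();print(s['position'],s['gripper_width'],go([.619,-.24,.24],-.124),go([.631,-.1435,.24],-.124))
W3=wc('w3');W4=cam('wrist',{"position":np.array([.50000,-.33817,.3402]),"orientation":np.array([-2.2194,-2.2234,-.0004])})
# pocket floors, local contours, w3 & w4
for n,C in(('w3',W3),('w4',W4)):
    I=cv2.imread(f'pics/{n}.png')
    g=cv2.GaussianBlur(I,(3,3),0); H=cv2.cvtColor(g,cv2.COLOR_BGR2HSV)
    pr=proj(C,[[.631,-.143,.004],[.619,-.239,.004],[.607,-.333,.004]])
    for p in pr:
        x,y=p.astype(int)
        if 0<=y<300:
            print(n,p.round(1),H[y,x]); 
            ff=np.zeros((482,642),np.uint8); _,_,_,r=cv2.floodFill(g.copy(),ff,(x,y),0,(6,6,6),(6,6,6),4|(255<<8)|cv2.FLOODFILL_MASK_ONLY)
            q=cv2.minAreaRect(cv2.findContours(ff[1:-1,1:-1],0,2)[0][0]); print("  ",r,np.round(q[0],1),np.round(q[1],1),q[2],plane(C,[q[0]],.004)[0].round(4))
E
```

```text
[0.55682063 0.17071365 0.24782277] 0.6349580604025942 (array([-0.4106,  0.0629,  0.0077]), np.float64(0.1221), 'n', 7) (array([-0.3141,  0.0747,  0.0079]), np.float64(0.1221), 'n', 6)
w3 [416.6 152.6] [ 91  34 200]
   (345, 105, 136, 221) [411.8 221.4] [103.6 226.2] 9.360191345214844 [ 0.6314 -0.2357  0.004 ]
w3 [402.7 223.7] [ 91  38 201]
   (345, 105, 136, 221) [411.8 221.4] [103.6 226.2] 9.360191345214844 [ 0.6314 -0.2357  0.004 ]
w3 [390.2 286.4] [ 91  38 201]
   (345, 105, 136, 221) [411.8 221.4] [103.6 226.2] 9.360191345214844 [ 0.6314 -0.2357  0.004 ]
w4 [425.2  34.2] [ 93  28 200]
   (391, 0, 69, 68) [425.1  34.8] [59.4 62.2] 10.61965560913086 [ 0.6308 -0.1437  0.004 ]
w4 [409.7 117.7] [ 91  34 204]
   (346, 0, 147, 261) [410.4 119.1] [110.9 268.9] 12.994617462158203 [ 0.6201 -0.2407  0.004 ]
w4 [395.9 190.8] [ 92  36 206]
   (346, 0, 147, 261) [410.4 119.1] [110.9 268.9] 12.994617462158203 [ 0.6201 -0.2407  0.004 ]
```

>>> carry_out --commands '[[[-0.4105,0.062,0,0.122],[-0.4105,0.062,0,0.122],[-0.4105,0.062,0,0.122],[-0.4105,0.062,0,0.122],[-0.4105,0.062,0,0.122],[-0.4105,0.062,0,0.122],[-0.4105,0.062,0,0.122],[-0.4105,0.062,0,0.122],[-0.4105,0.062,0,0.122],[-0.4105,0.062,0,0.122],[-0.4105,0.062,0,0.122]]]'

```text
time_s: 41.82
position: [0.6162, -0.2393, 0.244]
orientation: [-2.354, -2.081, -0.0]
ft_force: [-0.1, -0.1, -1.1]
gripper_width: 0.634
gripper_force: 14.9
```

```bash
python3 - <<'E'
from h import *
s=arm.observe();print(s['position'],yaw_y())
I,C=snap('wrist','w19')
x0,y0=proj(C,[.631,-.143,.010])[0];print(x0,y0)
V=cv2.cvtColor(I,cv2.COLOR_BGR2HSV)
x0,y0=int(x0),int(y0)
print("row S",V[y0,x0-80:x0+81:2,1].tolist());print("row V",V[y0,x0-80:x0+81:2,2].tolist())
a=max(0,y0-80);print("col from",a,V[a:y0+90:2,x0,2].tolist());print(V[a:y0+90:2,x0,1].tolist())
# sunscreen
for n,CC in(('w3',wc('w3')),('w4',cam('wrist',{"position":np.array([.50000,-.33817,.3402]),"orientation":np.array([-2.2194,-2.2234,-.0004])}))):
    for s,c,m in blobs(cv2.imread(f'pics/{n}.png')[:300],(5,170,120),(17,255,255),300):
        if s[0]>480: print(n,s,c,plane(CC,[(s[0],s[1]+s[3]/2)],.07))
E
```

```text
[ 0.61623822 -0.23928473  0.24401599] -0.12281958472607608
319.53729347038455 115.14948095955216
row S [19, 21, 77, 54, 84, 77, 67, 73, 73, 72, 43, 41, 42, 42, 45, 41, 44, 46, 45, 46, 84, 88, 57, 44, 25, 27, 26, 26, 27, 28, 27, 29, 27, 29, 25, 29, 28, 27, 28, 28, 27, 25, 28, 28, 28, 27, 29, 29, 28, 28, 28, 28, 29, 30, 28, 28, 28, 29, 30, 80, 68, 52, 51, 52, 53, 54, 54, 53, 52, 52, 53, 54, 53, 55, 58, 74, 75, 75, 58, 11, 32]
row V [202, 195, 66, 61, 79, 163, 163, 161, 161, 156, 202, 200, 199, 199, 199, 201, 199, 200, 199, 195, 146, 122, 174, 184, 202, 200, 203, 199, 201, 200, 200, 199, 200, 201, 200, 201, 202, 201, 202, 200, 200, 201, 200, 202, 202, 201, 201, 199, 201, 200, 201, 198, 200, 203, 200, 200, 202, 202, 186, 184, 191, 198, 199, 197, 199, 199, 198, 199, 198, 201, 198, 198, 198, 196, 198, 178, 95, 98, 154, 201, 200]
col from 35 [200, 127, 135, 129, 135, 130, 201, 201, 133, 138, 136, 137, 188, 194, 199, 195, 197, 194, 195, 194, 185, 171, 199, 198, 197, 199, 200, 198, 199, 197, 201, 198, 200, 200, 200, 200, 199, 199, 201, 202, 200, 201, 202, 202, 201, 201, 200, 201, 201, 201, 201, 200, 202, 200, 201, 203, 203, 165, 170, 171, 168, 138, 166, 203, 199, 201, 201, 201, 201, 188, 198, 199, 203, 203, 203, 201, 200, 202, 204, 202, 204, 201, 200, 201, 200]
[32, 78, 72, 77, 68, 73, 56, 56, 71, 74, 64, 74, 76, 53, 50, 51, 50, 50, 54, 51, 74, 79, 54, 57, 25, 24, 25, 26, 24, 26, 25, 27, 25, 25, 27, 27, 26, 27, 28, 28, 27, 27, 29, 25, 25, 28, 28, 28, 29, 28, 30, 31, 30, 31, 33, 30, 31, 68, 62, 64, 62, 81, 69, 60, 58, 61, 60, 58, 57, 76, 61, 62, 35, 31, 33, 33, 34, 30, 34, 32, 33, 33, 33, 36, 32]
w3 [ 534  157   56   45 1533] [561.53489889 180.12067841] [[ 0.75224356 -0.17005747  0.07      ]]
w4 [ 555   11   64   59 2309] [586.80554353  42.64573408] [[ 0.75066718 -0.16417477  0.07      ]]
```

```bash
python3 - <<'E'
from h import *
st={"position":np.array([.61624,-.23928,.24402]),"orientation":np.array(arm.observe()['orientation'])}
C=cam('wrist',st)
P=plane(C,[(285.5,115),(357,115),(319.5,82),(319.5,148)],.004);print(P.round(4))
print("sizes",np.linalg.norm(P[0]-P[1]),np.linalg.norm(P[2]-P[3]))
# next-pocket edge below (rows 173..): floor begins
c=np.array([ (P[0]+P[1])/2,(P[2]+P[3])/2]).round(4);print(c)
ax=np.array([.1225,.9925,0]); xx=np.array([.9925,-.1225,0])
ctr=P.mean(0)+0; ctr=((P[0]+P[1])/2@xx)*xx+((P[2]+P[3])/2@ax)*ax; print("pocket1",ctr.round(4),"pocket2",(ctr-.095*ax).round(4))
p2=plane(C,[(319.5,179)],.004)[0]; print("p2 near edge gap along y",(P[3]-p2)@ax, P[3].round(4),p2.round(4))
p2c=ctr-.095*ax
print(go([p2c[0],p2c[1]-.0005,.0535],-.123))
E
```

```text
[[ 0.5963 -0.1383  0.004 ]
 [ 0.6695 -0.1473  0.004 ]
 [ 0.6349 -0.1113  0.004 ]
 [ 0.6271 -0.1754  0.004 ]]
sizes 0.07373805612953184 0.06455559239417123
[[ 0.6329 -0.1428  0.004 ]
 [ 0.631  -0.1433  0.004 ]]
pocket1 [ 0.6328 -0.1436  0.    ] pocket2 [ 0.6212 -0.2379  0.    ]
p2 near edge gap along y 0.03253076078028889 [ 0.6271 -0.1754  0.004 ] [ 0.6231 -0.2077  0.004 ]
(array([0.0017, 0.0047, 0.1905]), np.float64(-0.0), 'n', 4)
```

```bash
python3 - <<'E'
from h import *
st={"position":np.array([.61624,-.23928,.24402]),"orientation":np.array(arm.observe()['orientation'])}
C=cam('wrist',st)
P=plane(C,[(280.5,115),(359.5,115),(319.5,76),(319.5,157)],.016)
print(np.linalg.norm(P[0]-P[1]),np.linalg.norm(P[2]-P[3]))
ax=np.array([.1225,.9925,0]); xx=np.array([.9925,-.1225,0])
ctr=((P[0]+P[1])/2@xx)*xx+((P[2]+P[3])/2@ax)*ax; print("pocket1",ctr.round(4),"pocket2",(ctr-.095*ax).round(4))
E
```

```text
0.07902155756666725 0.07703087430725962
pocket1 [ 0.6312 -0.1457  0.    ] pocket2 [ 0.6195 -0.24    0.    ]
```

>>> carry_out --commands '[[[0,0.0035,0.05,0],[0,0.0035,0.1,0],[0,0.0035,0.14,0],[0,0.0035,0.165,0],[0,0.0035,0.18,0],[0,0.0035,0.187,0],[0,0.0035,0.19,0],[0,0.0035,0.19,0],[0,0.0035,0.19,0]]]'

```text
time_s: 43.0
position: [0.62, -0.2409, 0.0546]
orientation: [2.354, 2.079, 0.001]
ft_force: [1.1, 0.5, -0.8]
gripper_width: 0.635
gripper_force: 14.9
```

```bash
python3 - <<'E'
from h import *
s=arm.observe();print(s['position'],s['ft_force'],s['gripper_width'])
E
```

```text
[ 0.62002026 -0.24092022  0.0546486 ] [ 1.07172531  0.49452523 -0.79925803] 0.6345966591465647
```

>>> carry_out --commands '[[[0,0,0.0015,0],[0,0,0.0015,0]]]'

```text
time_s: 43.25
position: [0.6196, -0.2407, 0.0524]
orientation: [-2.355, -2.079, -0.0]
ft_force: [-0.1, -0.5, -1.1]
gripper_width: 0.633
gripper_force: 14.9
```

>>> carry_out --commands '[[[0,0,0,0],[0,0,0,0],[0,0,0,0],[0,0,0,0],[0,0,-0.03,0],[0,0,-0.08,0],[0,0,-0.14,0],[0,0,-0.2,0],[0,0,-0.2,0],[0,0,-0.2,0]]]' --grip 0.65

```text
time_s: 44.5
position: [0.6194, -0.2406, 0.2521]
orientation: [-2.355, -2.079, 0.0]
ft_force: [0.3, 1.1, -1.4]
gripper_width: 0.826
gripper_force: 0.0
```

```bash
python3 - <<'E'
from h import *
I,C=snap('wrist','w20')
s=arm.observe();print(s['position'],yaw_y())
for s,c,m in blobs(I,(22,130,140),(32,255,255),300): print(s,c,plane(C,[c],.084)[0].round(4))
I,T=snap('top','t20')
for s,c,m in blobs(I,(22,120,60),(34,255,255),40): print(s,c,plane(T,[c],.08)[0])
print(go([.5531,.2650,.25],0))
E
```

```text
[ 0.6191123  -0.24045831  0.25123418] -0.12401328933854991
[ 289  195   57   57 2562] [317.46604215 222.63544106] [ 0.6202 -0.2397  0.084 ]
[225 234  21  21 327] [235.35779817 243.83486239] [0.54450223 0.26378032 0.08      ]
(array([ 0.4934, -0.1279,  0.0016]), np.float64(-0.124), 'n', 9)
```

>>> carry_out --commands '[[[0.4935,-0.128,0,-0.124],[0.4935,-0.128,0,-0.124],[0.4935,-0.128,0,-0.124],[0.4935,-0.128,0,-0.124],[0.4935,-0.128,0,-0.124],[0.4935,-0.128,0,-0.124],[0.4935,-0.128,0,-0.124],[0.4935,-0.128,0,-0.124],[0.4935,-0.128,0,-0.124],[0.4935,-0.128,0,-0.124],[0.4935,-0.128,0,-0.124],[0.4935,-0.128,0,-0.124]]]'

```text
time_s: 46.1
position: [0.554, 0.2636, 0.2523]
orientation: [-2.223, -2.22, 0.0]
ft_force: [-0.3, -0.3, 0.4]
gripper_width: 0.827
gripper_force: 0.0
```

```bash
python3 - <<'E'
from h import *
I,C=snap('wrist','w21')
s=arm.observe();print(s['position'],yaw_y())
for s,c,m in blobs(I,(22,130,140),(32,255,255),300):
    q=plane(C,[c],.106)[0]; print(s,c,q.round(4))
    if s[4]>1000: print(go([q[0],q[1]-.001,.0735],0))
I,T=snap('top','t21')
for s,c,m in blobs(I,(22,120,60),(34,255,255),40): print(s,c,plane(T,[c],.07)[0])
E
```

```text
[0.55399901 0.26371384 0.25240562] -0.0015259809561744672
[ 285  196   62   60 2949] [315.50729061 225.61444557] [0.5531 0.267  0.106 ]
(array([ 0.0023, -0.0009,  0.1789]), np.float64(-0.0015), 'n', 3)
[375 212  19  21 305] [383.91803279 222.20983607] [ 0.60897183 -0.2358357   0.07      ]
[235 234   8  15  67] [237.85074627 241.76119403] [0.55316374 0.25674569 0.07      ]
```

>>> carry_out --commands '[[[0.0023,-0.001,0.06,0],[0.0023,-0.001,0.11,0],[0.0023,-0.001,0.15,0],[0.0023,-0.001,0.17,0],[0.0023,-0.001,0.179,0],[0.0023,-0.001,0.179,0],[0.0023,-0.001,0.179,0]]]'

```text
time_s: 47.08
position: [0.5533, 0.2673, 0.0745]
orientation: [2.221, 2.221, 0.002]
ft_force: [-0.6, -0.7, 0.3]
gripper_width: 0.825
gripper_force: 0.0
```

>>> carry_out --commands '[[[0,0,0,0],[0,0,0,0],[0,0,0,0],[0,0,0,0],[0,0,0,0],[0,0,0,0],[0,0,-0.02,0],[0,0,-0.06,0],[0,0,-0.12,0],[0,0,-0.17,0],[0,0,-0.17,0]]]' --grip -1

```text
time_s: 48.45
position: [0.5544, 0.2678, 0.2475]
orientation: [2.219, 2.219, 0.01]
ft_force: [0.6, -0.5, -1.9]
gripper_width: 0.64
gripper_force: 14.9
```

```bash
python3 - <<'E'
from h import *
s=arm.observe();print(s['position'],s['gripper_width'],go([.632,-.1455,.24],-.124))
E
```

```text
[0.55441135 0.26783717 0.24753132] 0.6402478664276746 (array([-0.4134,  0.0775,  0.007 ]), np.float64(0.1241), 'n', 7)
```

>>> carry_out --commands '[[[-0.413,0.077,0,0.124],[-0.413,0.077,0,0.124],[-0.413,0.077,0,0.124],[-0.413,0.077,0,0.124],[-0.413,0.077,0,0.124],[-0.413,0.077,0,0.124],[-0.413,0.077,0,0.124],[-0.413,0.077,0,0.124],[-0.413,0.077,0,0.124],[-0.413,0.077,0,0.124],[-0.413,0.077,0,0.124],[-0.413,0.077,0,0.124]]]'

```text
time_s: 49.95
position: [0.6297, -0.1453, 0.2435]
orientation: [2.354, 2.08, 0.0]
ft_force: [-0.3, -0.2, -0.6]
gripper_width: 0.634
gripper_force: 14.9
```

```bash
python3 - <<'E'
from h import *
s=arm.observe();print(s['position'],go([.6318,-.1445,.0535],-.124))
I,T=snap('top','t22')
for s,c,m in blobs(I,(22,120,60),(34,255,255),40): print(s,c,plane(T,[c],.07)[0])
E
```

```text
[ 0.62971192 -0.14526219  0.24351836] (array([0.001, 0.002, 0.19 ]), np.float64(0.0008), 'n', 4)
[382 213  12  20 139] [387.96402878 222.90647482] [ 0.6062651  -0.24937619  0.07      ]
```

>>> carry_out --commands '[[[0.0005,0.002,0.05,0],[0.0005,0.002,0.1,0],[0.0005,0.002,0.14,0],[0.0005,0.002,0.165,0],[0.0005,0.002,0.18,0],[0.0005,0.002,0.187,0],[0.0005,0.002,0.1905,0],[0.0005,0.002,0.1905,0],[0.0005,0.002,0.1905,0]]]'

```text
time_s: 51.12
position: [0.6321, -0.1457, 0.0536]
orientation: [2.354, 2.079, 0.001]
ft_force: [0.2, -0.1, -0.8]
gripper_width: 0.635
gripper_force: 14.9
```

>>> carry_out --commands '[[[0,0,0,0],[0,0,0,0],[0,0,0,0],[0,0,0,0],[0,0,-0.03,0],[0,0,-0.08,0],[0,0,-0.14,0],[0,0,-0.2,0],[0,0,-0.2,0],[0,0,-0.2,0]]]' --grip 0.65

```text
time_s: 52.38
position: [0.6314, -0.1456, 0.2527]
orientation: [-2.355, -2.079, 0.0]
ft_force: [0.9, 0.7, -0.8]
gripper_width: 0.825
gripper_force: 0.0
```

>>> carry_out --commands '[[[-0.12,0,-0.03,0],[-0.12,0,-0.03,0],[-0.12,0,-0.03,0],[-0.12,0,-0.03,0]]]'

```text
time_s: 52.88
position: [0.6163, -0.2644, 0.2813]
orientation: [-2.354, -2.077, 0.001]
ft_force: [0.3, 0.1, 0.1]
gripper_width: 0.828
gripper_force: 0.0
```

```bash
python3 - <<'E'
from h import *
I,C=snap('wrist','w23b')
s=arm.observe();print(s['position'],yaw_y())
for s,c,m in blobs(I,(22,150,175),(32,255,255),300):
    cs,_=cv2.findContours(m.astype(np.uint8),0,2);e=cv2.fitEllipse(max(cs,key=len)); print(s,np.round(e[0],1),np.round(e[1],1),plane(C,[e[0]],.084)[0].round(4))
ax=np.array([.1225,.9925]);xx=np.array([.9925,-.1225])
I,T=snap('top','t23');J,S=snap('side','s23')
for n,X,K in(('top',I,T),('side',J,S)):
    for s,c,m in blobs(X,(22,120,60),(34,255,255),40): print(n,s,c,plane(K,[c],.06)[0])
# paddle in side & top: pale wood
    for s,c,m in blobs(X[150:290,180:360],(18,40,120),(34,130,255),25): print(' pale',s,c+[180,150])
d=np.array([-.0211,.9998,0]);o=np.array([.6545,.271,.09])
for K in(T,S): print(proj(K,[o+.14*d,o-.09*d]).round(1))
E
```

```text
[ 0.61649917 -0.26377022  0.28147739] -0.12360919478282573
[ 290   58   58   63 2882] [318.8  89.1] [57.5 62.4] [ 0.6325 -0.1473  0.084 ]
[ 292  166   53   54 2283] [318.1 192.1] [53.  53.2] [ 0.6202 -0.24    0.084 ]
top [348 209  17  21 230] [355.14782609 218.17391304] [ 0.62725037 -0.13992543  0.06      ]
top [378 212  12  10  69] [384.4057971  215.82608696] [ 0.63313462 -0.2394596   0.06      ]
 pale [ 27  54  65  14 361] [250.68975069 211.22437673]
side [ 363  263   38   60 1409] [381.99006388 293.03690561] [ 0.61116447 -0.21608806  0.06      ]
 pale [ 119    0   61   38 1450] [332.06068966 165.73448276]
 pale [125  36  37  32 282] [325.76241135 206.10638298]
[[191.  212.8]
 [259.6 209.9]]
[[300.3 180.8]
 [329.6 209.2]]
```

>>> carry_out --commands '[[[-0.1,0,-0.02,0],[-0.1,0,-0.02,0],[-0.1,0,-0.02,0],[-0.1,0,-0.02,0],[-0.1,0,-0.02,0]]]'

```text
time_s: 53.65
position: [0.6048, -0.3624, 0.3027]
orientation: [-2.353, -2.081, -0.0]
ft_force: [0.3, -0.6, 1.2]
gripper_width: 0.824
gripper_force: 0.0
```

```bash
python3 - <<'E'
from h import *
C0=cam('wrist',{"position":np.array([.6165,-.26377,.28148]),"orientation":np.array([-2.354,-2.077,.001])})
t=np.linspace(0,2*np.pi,60)
for c in((.6325,-.1473),(.6202,-.24)):
    for z in(.084,.096):
        q=proj(C0,np.c_[c[0]+.027*np.cos(t),c[1]+.027*np.sin(t),0*t+z]).astype(np.float32); print(c,z,np.round(cv2.fitEllipse(q)[1],1))
I,C=snap('wrist','w24');print(arm.observe()['position'])
B=[((318.8,89.1)),((318.1,192.1))]
tops=[]
for s,c,m in blobs(I,(22,150,175),(32,255,255),300):
    cs,_=cv2.findContours(m.astype(np.uint8),0,2);e=cv2.fitEllipse(max(cs,key=len)); tops.append(e[0]); print(s,np.round(e[0],1),np.round(e[1],1),plane(C,[e[0]],.084)[0].round(4))
tops.sort(key=lambda e:e[1])
for a,b in zip(B,tops): print("tri",tri(C0,a,C,b))
J,S=snap('side','s24')
for s,c,m in blobs(J,(22,150,170),(34,255,255),40): print('side bright',s,c)
print(proj(S,[[.6325,-.1473,.084],[.6325,-.1473,.096],[.6202,-.24,.084]]))
H=cv2.cvtColor(J,cv2.COLOR_BGR2HSV)
for s,c,m in blobs(J[200:270,310:360],(0,0,0),(180,255,50),40): print('knob',s,c+[310,200])
print(proj(S,[.5945,.03,.13]))
E
```

```text
(0.6325, -0.1473) 0.084 [59.7 64.1]
(0.6325, -0.1473) 0.096 [61.8 66.5]
(0.6202, -0.24) 0.084 [55.2 55.4]
(0.6202, -0.24) 0.096 [56.9 57.2]
[ 0.60482875 -0.36257351  0.30277788]
[ 290   57   55   60 2597] [317.2  86.5] [54.1 59.4] [ 0.6202 -0.2407  0.084 ]
tri (array([  0.82267336,   1.33716101, -13.58384526]), np.float64(0.04340234147384084))
side bright [ 363  264   38   59 1272] [382.35455975 292.79874214]
[[375.79545239 268.64730117]
 [376.07578597 265.0771217 ]
 [390.7949685  290.38637981]]
knob [19 21  9 10 63] [333.23809524 225.33333333]
[[333.51036519 225.60403055]]
```

```bash
python3 -c "
from bench import arm
print(arm.hand_in())"
```

```text
the job is handed in; nothing more can be done
None
```

I handed the job in at about 54 s without being shown a verdict: both yellow cups measured as seated mouth down in the mint tray, the cold rinse was held about 4 s, the stick is upright again, the paddle is on its bracket, and no move was aimed at the other things, though I did not re-measure them.

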